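Roll the capacitor to the nose of its parts scoop

TASK

The long hooded parts scoop stands on end in the row, with a big capacitor lying behind its hood. Lay it down on the rubber mat, open side up and along the mat, and let go; then take it again, lift it clear and tip it nose down about 43 degrees so that the capacitor rolls over the ridge to the nose, and lay it level on the mat as before. Do not knock the scoop over, do not spill the capacitor and leave the other things on the bench where they are.

Things in the scene. Friction and masses are not known exactly. Their poses are not given: they have to be found in the camera images.
- scoop: Aluminium hooded trough 150 mm long (z, to the nose), 60 wide (y), 49 deep, walls 3; starts on end in the row. Origin: centre of the closed end's outside. Open face -x, floor x = +24.5. 30 mm hood over the closed end. Side walls full depth to z = 110, tapering to 27 at the nose; nose wall 26 high. 3.5 mm floor ridge at z = 75: passed only beyond 35 deg nose down. Lying: z level, x down. 0.18 kg.
- scoop_mid (a point): Point in the middle of the scoop, 75 mm from the closed end, half way up its depth; 24.5 mm above the surface when the scoop lies on its floor. Axes as the scoop's.
- scoop_nose (a point): Nose end of the scoop: middle of the outer floor edge, at x = 24.5, z = 150 mm in the scoop's frame.
- capacitor: Black cylindrical can capacitor, 40 mm in diameter, 48 mm long, 0.08 kg, loose inside the scoop, lying across it (its axis, y, along the scoop's y). Origin at its centre. At the start it lies on the closed end, behind the hood. In the closed-end half its centre is 23 to 53 mm from the outside of the closed end, in the nose half 97 to 127 mm.
- mat: Flat black rubber mat fixed to the bench, 130 mm (x) by 260 mm (y) and 3 mm thick. Origin under its centre, y along its length.
- mat_mid (a point): Centre of the mat's upper face.
- short_scoop: Bystander: a shorter empty aluminium scoop without hood, 105 mm tall, 60 x 49 mm, standing in the row. Origin: centre of its underside.
- spray_can: Bystander: grey spray can, 54 mm in diameter, 140 mm tall, standing in the row. Origin: centre of its underside.
- reel: Bystander: solder reel lying flat, 60 mm in diameter, 44 mm tall, off one end of the mat. Origin: centre of its underside.
- screwdriver: Bystander: screwdriver 170 mm long lying along its x near the mat's edge towards the robot. Origin: under its middle.
- flux_bottle: Bystander: amber squeeze bottle with a spout, 48 mm in diameter, 145 mm tall. Origin: centre of its underside.
- third_hand: Fixed stand with a cross bar 140 mm long (along y), 85 mm up, and a magnifier reaching 175 mm up at its +y end; beyond the mat. Origin: centre of its underside.

How it is judged:
By the outcome, as a careful person would: the job done as asked, in the order asked, and still so for the second after the job is handed in, with the robot touching nothing.
It also fails if it takes over 66 s, if anything falls off the work surface, if the arm or the gripper's body presses on something with over 40 N, if the wrist force passes 120 N, or if a joint passes its speed limit or range.

ROBOT

A 6-joint arm with a two-finger parallel gripper is mounted at the origin on the work surface. World frame = base frame: x ahead of the robot, y to its left, z up, the work surface at z = 0. Lengths are in m, angles in rad, forces in N, time in s.
With the tool pointing down it reaches from about 0.35 to 0.85 m from the base axis. Payload 8.1 kg.
Tool frame: the origin (TCP) lies midway between the tips of the shut fingers; the grasp point (between the pads) lies 19 mm behind it (env.tcp_to_grasp is the distance from the TCP to the grasp point, in m); z points along the fingers, y is the line along which they close (so a half turn about z gives the same grasp; the last joint's range is limited). The gripper opens to 85 mm and grips with 20 to 120 N. Pads are 22 mm wide; open, the fingers measure 114 mm over their backs; the gripper's body (76 mm by 85 mm) begins 54 mm behind the grasp point. The pads swing forward as they close: fully open they stand 13 mm farther back than shut.
Start: joints at [1.236, 0.13, 1.488, -0, 1.523, -0.085], TCP at [0.148, 0.581, 0.21] pointing down, gripper open.
Joint ranges: [-2.96, 2.96], [-0.89, 2.26], [0.02, 2.5], [-1.34, 4.48], [0, 2.73], [-2.66, 2.66]. Speed limits (rad/s): [2.39, 2.39, 2.79, 3.14, 3.14, 3.14].

INTERFACE

Orientations are given as a unit quaternion [x, y, z, w].
In Python, from plant import env gives the robot as it stands.
- The arm moves only by the tool play_rows, never from a script. Its argument "series" is a list of rows, each an object of numbers: "dx", "dy", "dz": the shift along the world's x, y, z in units of 30 mm (1.0 is 30 mm); "wx", "wy", "wz": the turn, a rotation vector about the world's x, y, z in units of 5 degrees (1.0 is 5 degrees); "jaw": the finger opening in mm, from 0 to 85.4. A call has 1 to 20 rows; each row is the pose to reach, as a shift and turn from the pose commanded when the call began; what a row does not reach only later rows make up. A row lasts 1/10 s, in which the tool goes at most 50 mm and 8.59 degrees, less where a joint would pass 70% of its speed; a pose out of reach is approached as far as the arm can. A call with a gripper value outside its range is refused whole. The fingers move at their own pace and stop on an object; "newtons" is the grip in N (left out, the last holds). Time passes only in rows, so rows that repeat a pose let the fingers close. It gives the time, the measured TCP pose, the force, the opening and the grip force at its end, in the units of the state.
- env.state(): the state, without advancing time (a new reading comes with each control period).
- env.capture(name): name is "scene" or "top"; returns a dict with "image" (400x640x3 uint8, red, green, blue), "mtx" (3x3 intrinsics, pixels), "xyz" and "attitude" of the camera in the world. Camera axes: x right, y down, z forward; pixel columns grow to the right and rows downward; lengths in m; the calibration is good to about 2 mm. A picture is of the moment at which its call begins. There is no depth.
- env.sign_off(): hands the job in; it is judged then, once.
The state is a dict: "t": time; "q": joint angles; "qvel": joint speeds; "joint_efforts": joint torques, N m; "eef_pos": TCP position; "eef_rot": TCP orientation; "force": force on the tool from outside, world axes, zero at the start; "ft_torque": the same for the moment, N m; "finger_gap": finger opening in m; "grasp_force": force on a finger pad.
Only numpy, scipy, OpenCV 4.12 (cv2) and the standard library are available. Lean on these libraries where they do the work, as an engineer would, in place of code of your own. Each camera call takes 0.05 s, during which the arm holds its last target. There are 200 camera calls.

## Working session

There is one attempt and no reset: what is moved stays moved. The work goes in short steps, Python scripts to look and compute and a tool call to move; the robot and the scene stay as the last step left them, time stands still between calls to the robot, and variables do not carry over. Pictures are saved under pics/ and viewed, at most 10 in all, crops included, and the job is handed in when it is done.

Besides the shell and the picture viewer there is one more tool, called after "Call:" as name(argument=value, ...) on one line, values as JSON. play_rows: Moves the arm, as the interface text tells. Its arguments: {"type":"object","properties":{"series":{"type":"array","items":{"type":"object","properties":{"dx":{"type":"number"},"dy":{"type":"number"},"dz":{"type":"number"},"wx":{"type":"number"},"wy":{"type":"number"},"wz":{"type":"number"},"jaw":{"type":"number"}}}},"newtons":{"type":"number"}},"required":["series"]}

```bash
ls; mkdir -p pics; python3 - <<'E'
from plant import env
import cv2
s=env.state()
print(s['eef_pos'],s['eef_rot'],s['finger_gap'],s['t'],env.tcp_to_grasp)
for n in('scene','top'):
    c=env.capture(n); cv2.imwrite(f'pics/{n}0.png',c['image'][:,:,::-1]); print(n,c['mtx'],c['xyz'],c['attitude'])
E
```

```text
pics
[0.14811776 0.58082533 0.20873646] [ 1.24584493e-01  9.92208578e-01 -9.00086752e-04 -1.80851590e-04] 0.08559956037316792 0.0 0.0187
scene [[382.57733161   0.         314.63775822]
 [  0.         382.57733161 201.40242671]
 [  0.           0.           1.        ]] [1.13136033 0.77399113 0.796685  ] [ 0.27166939  0.84499072 -0.43851871 -0.14102402]
top [[487.47870535   0.         320.55442924]
 [  0.         487.47870535 203.74701577]
 [  0.           0.           1.        ]] [ 0.28687545 -0.01110635  1.36160218] [ 0.72892918 -0.67544702  0.07634856 -0.08126785]
```

View pics/scene0.png

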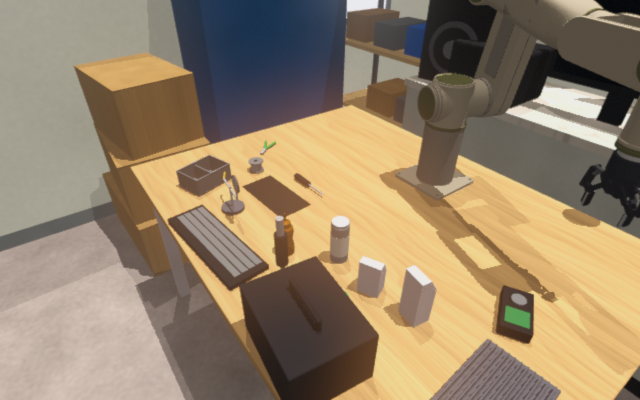

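View pics/top0.png

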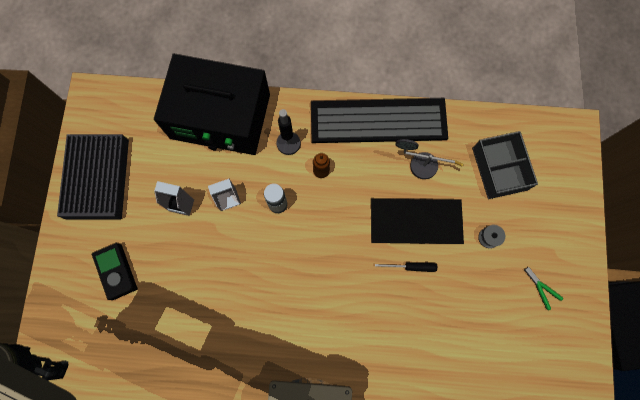

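The scene view shows the row: long scoop at about (417,296), short scoop (371,277), spray can (340,240). The top view shows the long scoop at (174,197), short scoop (224,195), can (275,198), mat (417,221), screwdriver (405,266) and reel (491,236). Next I'll zoom in on the scoop in both views.

```bash
cat > h.py <<'E'
import numpy as np, cv2
from scipy.spatial.transform import Rotation as R
from plant import env
def ray(c,uv):
    d=np.linalg.inv(c['mtx'])@[uv[0],uv[1],1]
    return R.from_quat(c['attitude']).apply(d)
def onz(c,uv,z):
    d=ray(c,uv); p=np.array(c['xyz']); return p+d*(z-p[2])/d[2]
def proj(c,P):
    p=R.from_quat(c['attitude']).inv().apply(np.atleast_2d(P)-c['xyz'])@np.array(c['mtx']).T
    return p[:,:2]/p[:,2:]
def st():
    s=env.state(); print('t %.2f'%s['t'],'pos',np.round(s['eef_pos'],4),'rotvec',np.round(R.from_quat(s['eef_rot']).as_matrix(),3).tolist(),'gap %.4f'%s['finger_gap'],'F',np.round(s['force'],1),'g',np.round(s['grasp_force'],1),'q',np.round(s['q'],2)); return s
E
python3 - <<'E'
from h import *
a=cv2.imread('pics/top0.png')[165:225,140:300]; b=cv2.imread('pics/scene0.png')[225:335,320:450]
a=cv2.resize(a,None,fx=5,fy=5,interpolation=cv2.INTER_CUBIC)
b=cv2.resize(b,(0,0),fx=2.7,fy=2.7,interpolation=cv2.INTER_CUBIC)
o=np.zeros((600,800,3),np.uint8); o[:300]=a; o[300:300+b.shape[0],:b.shape[1]]=b; cv2.imwrite('pics/z0.png',o)
c=env.capture('top')
m=(c['image'].max(2)<60).astype(np.uint8)
m2=np.zeros_like(m); m2[190:250,362:472]=m[190:250,362:472]
k,_=cv2.findContours(m2,0,2); k=max(k,key=cv2.contourArea)
q=cv2.boxPoints(cv2.minAreaRect(k)); P=np.array([onz(c,u,.003) for u in q]); print(q,P.round(4),P.mean(0))
E
```

```text
[[370.4576  242.39323]
 [371.01266 197.98769]
 [463.5482  199.1444 ]
 [462.99313 243.54994]] [[ 0.4946 -0.1379  0.003 ]
 [ 0.6228 -0.1327  0.003 ]
 [ 0.6396 -0.3973  0.003 ]
 [ 0.5111 -0.3971  0.003 ]] [ 0.56705088 -0.26623902  0.003     ]
```

View pics/z0.png

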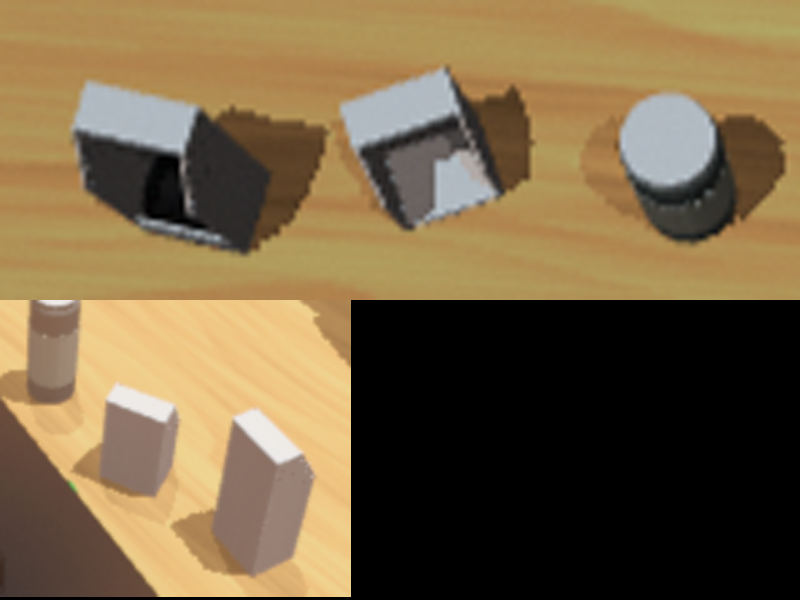

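The zoom shows the long scoop's nose wall on top, with outer-edge corners at about (158,181) and (180,187) in full top-view pixels. Its open side faces the robot (down in the image), and the dark capacitor is visible inside. Next I'll work out poses by casting rays.

```bash
python3 - <<'E'
from h import *
c=env.capture('top'); s=env.capture('scene')
g=c['image'].astype(int)
# bright bluish nose-wall top face in top view
hsv=cv2.cvtColor(c['image'],cv2.COLOR_RGB2HSV)
m=((hsv[...,2]>140)&(hsv[...,1]<70)).astype(np.uint8)
n,l,stt,cen=cv2.connectedComponentsWithStats(m)
for i in range(1,n):
    x,y,w,h,a=stt[i]
    if a>60 and 140<x<300 and 160<y<230:
        k,_=cv2.findContours((l==i).astype(np.uint8),0,2); q=cv2.boxPoints(cv2.minAreaRect(k[0]))
        z={0:.15}.get(0) if x<190 else (.105 if x<250 else .14)
        P=np.array([onz(c,u,z) for u in q]); print(a,cen[i].round(1),q.round(1).tolist(),P[:,:2].round(4).tolist(),onz(c,cen[i],z).round(4))
# hand corners of nose wall
for u in [(158,181.4),(180,186.6),(155,191),(178,196)]: print(u,onz(c,u,.15).round(4))
# scene: same top face
hs=cv2.cvtColor(s['image'],cv2.COLOR_RGB2HSV)
M=[(405,268),(413,266),(431,282.5),(423,286)]
for u in M: print('scene',u,onz(s,u,.15).round(4))
# objects
for nme,u,z in [('flux',(321,158),.14),('reel',(491,236),.044),('shaft l',(375,265),.0),('drv r',(437,267),.02),('bar l',(397,152),.085),('bar r',(460,165),.085),('mag',(406,144),.17),('third base',(424,166),.01)]: print(nme,onz(c,u,z).round(3))
st()
E
```

```text
211 [219.2 186.3] [[207.1999969482422, 185.60000610351562], [228.5, 178.5], [231.6999969482422, 188.10000610351562], [210.39999389648438, 195.1999969482422]] [[0.5982, 0.3136], [0.6221, 0.2594], [0.5963, 0.2478], [0.5727, 0.3018]] [0.5986 0.2815 0.105 ]
231 [166.4 187.8] [[153.8000030517578, 191.0], [155.89999389648438, 180.60000610351562], [179.1999969482422, 185.1999969482422], [177.10000610351562, 195.60000610351562]] [[0.5625, 0.4366], [0.5903, 0.4354], [0.5825, 0.374], [0.5549, 0.3754]] [0.5732 0.4056 0.15  ]
275 [273.  192.3] [[264.0, 184.0], [282.0, 184.0], [282.0, 201.0], [264.0, 201.0]] [[0.605, 0.1583], [0.6086, 0.1118], [0.5635, 0.1076], [0.56, 0.1537]] [0.5846 0.1328 0.14  ]
119 [231.2 201.6] [[219.3000030517578, 199.6999969482422], [234.3000030517578, 193.6999969482422], [238.3000030517578, 203.89999389648438], [223.3000030517578, 209.89999389648438]] [[0.5623, 0.2769], [0.5816, 0.2392], [0.5549, 0.2253], [0.5358, 0.2628]] [0.5597 0.2447 0.105 ]
(158, 181.4) [0.5885 0.4297 0.15  ]
(180, 186.6) [0.5791 0.3713 0.15  ]
(155, 191) [0.5626 0.4335 0.15  ]
(178, 196) [0.554  0.3729 0.15  ]
scene (405, 268) [0.5818 0.3728 0.15  ]
scene (413, 266) [0.5615 0.3792 0.15  ]
scene (431, 282.5) [0.5678 0.4389 0.15  ]
scene (423, 286) [0.5905 0.4355 0.15  ]
flux [0.687 0.016 0.14 ]
reel [ 0.531 -0.462  0.044]
shaft l [ 0.433 -0.154  0.   ]
drv r [ 0.438 -0.322  0.02 ]
bar l [ 0.738 -0.19   0.085]
bar r [ 0.714 -0.363  0.085]
mag [ 0.731 -0.2    0.17 ]
third base [ 0.728 -0.28   0.01 ]
t 0.25 pos [0.1482 0.5811 0.2093] rotvec [[-0.969, 0.247, -0.0], [0.247, 0.969, -0.001], [0.0, -0.001, -1.0]] gap 0.0852 F [-0.4 -0.3 -0.6] g 0.0 q [ 1.24  0.13  1.49 -0.    1.52 -0.09]
```

Call:
play_rows(series=[{"dz": 1}, {"dz": 2}, {"dz": 2}, {"dz": 2}])

```text
validation failed for argument at $.se...
```

```bash
python3 -c "
from h import *
st()"
```

```text
t 0.25 pos [0.1482 0.5811 0.2093] rotvec [[-0.969, 0.247, -0.0], [0.247, 0.969, -0.001], [0.0, -0.001, -1.0]] gap 0.0852 F [-0.4 -0.3 -0.6] g 0.0 q [ 1.24  0.13  1.49 -0.    1.52 -0.09]
```

Call:
play_rows(series=[{"dx": 0, "dy": 0, "dz": 1.0, "wx": 0, "wy": 0, "wz": 0, "jaw": 85}, {"dx": 1, "dy": -0.5, "dz": 2.0, "wx": 0, "wy": 0, "wz": 0, "jaw": 85}, {"dx": 2, "dy": -1, "dz": 2.0, "wx": 0, "wy": 0, "wz": 0, "jaw": 85}, {"dx": 3, "dy": -2, "dz": 2.0, "wx": 0, "wy": -1, "wz": 0, "jaw": 85}], newtons=40)

```text
t: 0.65
eef_pos: [0.241, 0.5216, 0.2705]
eef_rot: [0.125, 0.991, 0.006, 0.044]
force: [-0.2, -0.3, -0.1]
finger_gap: 0.0851
grasp_force: 0.0
```

```bash
python3 -c "
from h import *
st()"
```

```text
t 0.65 pos [0.241  0.5216 0.2705] rotvec [[-0.965, 0.248, 0.089], [0.249, 0.969, 0.001], [-0.085, 0.023, -0.996]] gap 0.0851 F [-0.2 -0.3 -0.1] g 0.0 q [ 1.1   0.01  1.51 -0.08  1.58 -0.22]
```

```bash
cat >> h.py <<'E'
import json
def log():
    s=env.state()
    with open('log.txt','a') as f: f.write(json.dumps([list(map(float,s['q'])),list(map(float,s['eef_pos'])),list(map(float,s['eef_rot']))])+'\n')
def tool(a,y):
    a=np.array(a,float);a/=np.linalg.norm(a); y=np.array(y,float); y-=a*(a@y); y/=np.linalg.norm(y)
    return R.from_matrix(np.column_stack([np.cross(y,a),y,a]))
def go(pos,Rt,s=None):
    s=s or env.state(); Rc=R.from_quat(s['eef_rot'])
    d=(np.array(pos)-s['eef_pos'])/.03; w=np.degrees((Rt*Rc.inv()).as_rotvec())/5
    print('d',d.round(2),'w',w.round(2), 'rows',max(np.linalg.norm(d)*.6,np.linalg.norm(w)*5/8.59).round(1))
XS=np.array([.9914,-.1305,0]); YS=np.array([.1305,.9914,0]); O=np.array([.5618,.407,0]); Z=np.array([0,0,1.])
def up(phi): p=np.radians(phi); return tool(np.cos(p)*XS-np.sin(p)*Z,YS)
E
python3 -c "
from h import *
log()
go([.30,.45,.28],up(60))"
```

```text
d [ 1.97 -2.39  0.32] w [-1.21 -4.88  1.29] rows 3.0
```

Call:
play_rows(series=[{"dx": 0.5, "dy": -0.6, "dz": 0.1, "wx": -0.3, "wy": -1.2, "wz": 0.3, "jaw": 85}, {"dx": 1, "dy": -1.2, "dz": 0.2, "wx": -0.6, "wy": -2.4, "wz": 0.6, "jaw": 85}, {"dx": 1.5, "dy": -1.8, "dz": 0.3, "wx": -0.9, "wy": -3.6, "wz": 0.9, "jaw": 85}, {"dx": 2, "dy": -2.4, "dz": 0.3, "wx": -1.2, "wy": -4.9, "wz": 1.3, "jaw": 85}])

```text
t: 1.05
eef_pos: [0.2993, 0.4493, 0.2803]
eef_rot: [0.062, 0.963, -0.016, 0.261]
force: [-0.4, -0.5, -0.6]
finger_gap: 0.0851
grasp_force: 0.0
```

```bash
python3 -c "
from h import *
log();st()
go([.27,.44,.2],up(40))"
```

```text
t 1.05 pos [0.2993 0.4493 0.2803] rotvec [[-0.856, 0.128, 0.5], [0.111, 0.992, -0.064], [-0.504, 0.001, -0.863]] gap 0.0851 F [-0.4 -0.5 -0.6] g 0.0 q [ 1.25 -0.19  1.77 -0.52  1.46 -0.17]
d [-0.98 -0.31 -2.68] w [-0.52 -3.91 -0.03] rows 2.3
```

Call:
play_rows(series=[{"dx": -0.4, "dy": -0.1, "dz": -0.9, "wx": -0.2, "wy": -1.3, "wz": 0, "jaw": 85}, {"dx": -0.7, "dy": -0.2, "dz": -1.8, "wx": -0.4, "wy": -2.6, "wz": 0, "jaw": 85}, {"dx": -1, "dy": -0.3, "dz": -2.7, "wx": -0.5, "wy": -3.9, "wz": 0, "jaw": 85}])

```text
t: 1.35
eef_pos: [0.2679, 0.4411, 0.1983]
eef_rot: [0.059, 0.905, -0.025, 0.421]
force: [0.4, 0.3, -0.8]
finger_gap: 0.0847
grasp_force: 0.0
```

```bash
cat > kin.py <<'E'
from h import *
from scipy.optimize import least_squares
LO=np.array([-2.96,-.89,.02,-1.34,0,-2.66]);HI=np.array([2.96,2.26,2.5,4.48,2.73,2.66])
def fk(q,p,full=False):
    a,h,L1,b,L2,T,d1=p
    A=R.from_euler('ZY',[q[0],q[1]]); B=A*R.from_euler('Y',q[2]); C=B*R.from_euler('ZY',[q[3],q[4]])
    e=R.from_euler('Z',q[0]).apply([a,0,h])+A.apply([0,0,L1]); w=e+B.apply([b,0,L2]); t=w+C.apply([0,0,T])
    Rt=C*R.from_euler('Z',q[5]+d1)
    return (e,w,t,Rt) if full else (t,Rt)
def fit():
    D=[json.loads(x) for x in open('log.txt')]
    D.append([[1.236,.13,1.488,0,1.523,-.085],[.1481,.5808,.2087],[1.24584493e-01,9.92208578e-01,-9e-04,-1.8e-04]])
    def f(p):
        o=[]
        for q,x,r in D:
            t,Rt=fk(q,p); o+=[*(t-x),*(.2*(Rt.inv()*R.from_quat(r)).as_rotvec())]
        o+=list(1e-3*(p-P0)); return o
    P0=np.array([0,.35,.4,0,.4,.2,np.pi/2])
    best=min((least_squares(f,np.r_[P0[:6],d]) for d in(np.pi/2,-np.pi/2)),key=lambda s:s.cost)
    return best.x,np.abs(f(best.x)[:-7]).max()
def ik(pos,Rt,p,q0):
    g=lambda q:(lambda tr:np.r_[tr[0]-pos,.2*(tr[1].inv()*Rt).as_rotvec()])(fk(q,p))
    s=least_squares(g,np.clip(q0,LO+.01,HI-.01),bounds=(LO,HI)); return s.x,np.abs(s.fun).max()
E
python3 -c "
from kin import *
log();s=st()
p,e=fit();print(p.round(4),e); np.save('p.npy',p)
for phi in(0,15,30,45,60):
  for zg in (.09,.11):
    G=O+[0,0,zg]; Rt=up(phi); a=Rt.as_matrix()[:,2]
    q,r=ik(G+.0187*a,Rt,p,s['q']); E=fk(q,p,True); print(phi,zg,q.round(2),round(r,4),'wrist',E[1].round(3))
"
```

```text
t 1.35 pos [0.2679 0.4411 0.1983] rotvec [[-0.638, 0.127, 0.759], [0.085, 0.992, -0.095], [-0.765, 0.004, -0.644]] gap 0.0847 F [ 0.4  0.3 -0.8] g 0.0 q [ 1.52 -0.07  1.98 -0.88  1.41  0.31]
[0.0703 0.3042 0.3442 0.1    0.4861 0.3058 1.5708] 0.04770619510388352
0 0.09 [ 1.04  0.66  1.55 -1.34  1.26  0.53] 0.0742 wrist [0.309 0.528 0.207]
0 0.11 [ 1.04  0.6   1.58 -1.34  1.24  0.49] 0.0746 wrist [0.308 0.522 0.229]
15 0.09 [ 1.    0.54  1.67 -1.34  1.07  0.46] 0.0413 wrist [0.314 0.484 0.229]
15 0.11 [ 0.99  0.49  1.69 -1.34  1.06  0.43] 0.0398 wrist [0.312 0.48  0.247]
30 0.09 [ 0.95  0.45  1.77 -1.34  0.89  0.42] 0.0049 wrist [0.319 0.444 0.241]
30 0.11 [ 0.95  0.4   1.79 -1.34  0.9   0.4 ] 0.0019 wrist [0.317 0.441 0.256]
45 0.09 [ 0.88  0.37  1.73 -0.96  0.82  0.04] 0.0 wrist [0.361 0.433 0.293]
45 0.11 [ 0.88  0.33  1.73 -0.93  0.84 -0.  ] 0.0 wrist [0.361 0.433 0.313]
60 0.09 [ 0.79  0.36  1.62 -0.54  0.9  -0.36] 0.0 wrist [0.419 0.426 0.339]
60 0.11 [ 0.79  0.33  1.62 -0.52  0.93 -0.39] 0.0 wrist [0.419 0.426 0.359]
```

```bash
python3 - <<'E'
import kin; from kin import *
import itertools
base=kin.fk
for s4,s6 in itertools.product((1,-1),(1,-1)):
    kin.fk=lambda q,p,full=False:base(np.array(q)*[1,1,1,s4,1,s6],p,full)
    p,e=kin.fit(); print(s4,s6,p.round(4),e)
E
```

```text
1 1 [0.0703 0.3042 0.3442 0.1    0.4861 0.3058 1.5708] 0.04770619510388352
1 -1 [0.0703 0.3042 0.3442 0.1    0.4861 0.3058 1.4881] 0.1390786810529092
-1 1 [ 0.5888  0.1868  0.1756  0.3834 -0.0085 -0.2918  1.4632] 0.3371576463748397
-1 -1 [ 0.5888  0.1868  0.1756  0.3834 -0.0085 -0.2918  1.3361] 0.3473552799846419
```

```bash
python3 - <<'E'
from kin import *
p,e=fit()
for x in open('log.txt'):
    q,t,r=json.loads(x); T,Rt=fk(q,p); print((T-t).round(4),(Rt.inv()*R.from_quat(r)).as_rotvec().round(3))
T,Rt=fk([1.236,.13,1.488,0,1.523,-.085],p); print(T,(Rt.inv()*R.from_quat([1.24584493e-01,9.92208578e-01,-9e-04,-1.8e-04])).as_rotvec())
E
```

```text
[ 0.0408 -0.0188 -0.0005] [-0.  0. -0.]
[ 0.0106 -0.0043 -0.0066] [-0.  0. -0.]
[-0.0102  0.0009 -0.0011] [-0.  0. -0.]
[0.1958062  0.5628349  0.21692453] [2.42134040e-03 1.83264939e-04 1.64048839e-05]
```

```bash
sed -i 's/a,h,L1,b,L2,T,d1=p/a,h,L1,b,L2,T,d1,y1,y2,c=p/; s/t=w+C.apply(\[0,0,T\])/w=w+(B*R.from_euler("Z",q[3])).apply([0,y2,0]); t=w+C.apply([c,0,T])/; s/w=e+B.apply(\[b,0,L2\])/w=e+B.apply([b,y1,L2])/; s/np.pi\/2\])$/np.pi\/2,0,0,0])/; s/P0\[:6\],d\]/P0[:6],d,0,0,0]/; s/\[:-7\]/[:-10]/' kin.py; python3 - <<'E'
from kin import *
p,e=fit(); print(p.round(4),e); np.save('p.npy',p)
s=env.state()
for phi in(0,15,30,45,60):
  for zg in (.09,.11):
    G=O+[0,0,zg]; Rt=up(phi); a=Rt.as_matrix()[:,2]
    q,r=ik(G+.0187*a,Rt,p,s['q']); E=fk(q,p,True); print(phi,zg,q.round(2),round(r,4),'wrist',E[1].round(3))
E
```

```text
[-0.0026  0.3205  0.3672  0.0635  0.5712  0.3856  1.5708  0.0553 -0.0043
  0.0154] 0.00048426807991835047
0 0.09 [ 1.09  0.61  1.63 -1.34  1.3   0.58] 0.0698 wrist [0.238 0.572 0.218]
0 0.11 [ 1.09  0.56  1.66 -1.34  1.29  0.55] 0.0705 wrist [0.237 0.566 0.24 ]
15 0.09 [ 1.04  0.44  1.79 -1.34  1.1   0.5 ] 0.0393 wrist [0.242 0.517 0.253]
15 0.11 [ 1.04  0.4   1.81 -1.34  1.1   0.47] 0.0381 wrist [0.24  0.512 0.272]
30 0.09 [ 0.98  0.31  1.92 -1.34  0.91  0.44] 0.0037 wrist [0.249 0.467 0.275]
30 0.11 [ 0.98  0.27  1.93 -1.34  0.92  0.42] 0.0009 wrist [0.246 0.464 0.29 ]
45 0.09 [ 0.88  0.22  1.86 -0.94  0.84  0.02] 0.0 wrist [0.306 0.456 0.349]
45 0.11 [ 0.88  0.18  1.86 -0.92  0.86 -0.02] 0.0 wrist [0.307 0.456 0.37 ]
60 0.09 [ 0.77  0.22  1.73 -0.52  0.92 -0.41] 0.0 wrist [0.387 0.444 0.411]
60 0.11 [ 0.77  0.2   1.72 -0.5   0.95 -0.43] 0.0 wrist [0.387 0.444 0.431]
```

```bash
cat >> kin.py <<'E'
def so(az,pitch):  # scoop rot: x_s horizontal azimuth az when upright; pitch 0 upright,90 lying,133 nose down
    az=np.radians(az); f=np.array([np.cos(az),np.sin(az),0]); b=np.radians(pitch)
    z=np.cos(b)*Z+np.sin(b)*f; x=np.cos(b)*f-np.sin(b)*Z
    return R.from_matrix(np.column_stack([x,np.cross(z,x),z]))
def tool_on(Rs,phi):
    x,y,z=Rs.as_matrix().T; p=np.radians(phi); return tool(np.cos(p)*x-np.sin(p)*z,y)
def tcp(Rs,origin,phi,g):  # g: grasp point in scoop frame
    Rt=tool_on(Rs,phi); return np.array(origin)+Rs.apply(g)+.0187*Rt.as_matrix()[:,2],Rt
M=np.array([.567,-.266,.003]); MAZ=93.6
E
python3 - <<'E'
from kin import *
p=np.load('p.npy'); g=np.array([-.002,0,.095])
for az,name in((MAZ,'+Y'),(MAZ-180,'-Y')):
  for phi in(45,60):
    q=env.state()['q']; print(name,phi)
    seq=[(-7.5,0,O),(-7.5,0,O+[0,0,.12]),(-7.5,0,np.array([.42,.3,.16]))]
    for k in(.25,.5,.75,1): seq.append((-7.5+k*(az+7.5),0,np.array([.42+.13*k,.3-.5*k,.16+.04*k])))
    n=so(az,90).as_matrix()[:,2]
    for b in(30,60,90): seq.append((az,b,M-.075*n+[0,0,.0245+.12]))
    seq.append((az,90,M-.075*n+[0,0,.0245]))
    for a,b,o in seq:
        t,Rt=tcp(so(a,b),o,phi,g); q,r=ik(t,Rt,p,q); print(round(a),b,o.round(2),q.round(2),round(r,4),fk(q,p,True)[1].round(2))
  q0=q
  for phi in(-20,0,20):
    q=q0
    for b in(90,133):
        t,Rt=tcp(so(az,b),M-.075*n+[0,0,.0245+(.12 if b>90 else 0)],phi,np.array([-.004,0,.075])); q,r=ik(t,Rt,p,q); print('  phi',phi,b,q.round(2),round(r,4))
E
```

```text
+Y 45
-8 0 [0.56 0.41 0.  ] [ 0.89  0.21  1.86 -0.94  0.84  0.01] 0.0 [0.3  0.46 0.35]
-8 0 [0.56 0.41 0.12] [ 0.88  0.04  1.8  -0.8   0.99 -0.21] 0.0 [0.31 0.46 0.48]
-8 0 [0.42 0.3  0.16] [ 0.99 -0.5   2.18 -0.76  1.17 -0.24] 0.0 [0.17 0.35 0.52]
18 0 [0.45 0.18 0.17] [ 0.28 -0.89  2.32 -0.01  1.05 -1.59] 0.0255 [0.26 0.13 0.57]
43 0 [0.48 0.05 0.18] [-0.42 -0.79  2.27  0.6   1.32 -2.66] 0.0195 [ 0.31 -0.08  0.57]
68 0 [ 0.52 -0.08  0.19] [-0.43 -0.27  1.79  0.39  1.52 -2.66] 0.0962 [ 0.45 -0.15  0.64]
94 0 [ 0.55 -0.2   0.2 ] [-0.67  1.35  0.02  1.27  2.67 -2.66] 0.0919 [ 0.76 -0.53  0.44]
94 30 [ 0.57 -0.34  0.15] [-0.68  1.29  0.02  0.66  2.51 -2.66] 0.1668 [ 0.75 -0.54  0.5 ]
94 60 [ 0.57 -0.34  0.15] [-0.09  0.04  1.85 -0.75  1.15 -2.66] 0.0832 [0.54 0.   0.45]
94 90 [ 0.57 -0.34  0.15] [-0.    0.2   1.86 -1.    1.2  -2.66] 0.0245 [0.55 0.05 0.36]
94 90 [ 0.57 -0.34  0.03] [-0.04  0.38  1.84 -0.98  1.07 -2.66] 0.0075 [0.56 0.03 0.27]
+Y 60
-8 0 [0.56 0.41 0.  ] [ 0.77  0.21  1.73 -0.51  0.92 -0.41] 0.0 [0.39 0.44 0.42]
-8 0 [0.56 0.41 0.12] [ 0.77  0.09  1.63 -0.45  1.11 -0.53
[... 2649 characters left out ...]
0.55 -0.02  0.61]
-86 30 [ 0.56 -0.19  0.15] [-0.48  0.16  1.44  0.    1.53 -0.54] 0.0 [ 0.58 -0.24  0.6 ]
-86 60 [ 0.56 -0.19  0.15] [-0.73  0.55  1.13  0.37  1.84 -0.77] 0.0 [ 0.59 -0.46  0.51]
-86 90 [ 0.56 -0.19  0.15] [-0.85  1.02  0.78  0.69  2.17 -0.77] 0.0 [ 0.6  -0.61  0.32]
-86 90 [ 0.56 -0.19  0.03] [-0.85  1.18  0.74  0.64  2.07 -0.86] 0.0 [ 0.6  -0.61  0.2 ]
  phi -20 90 [-0.33  0.28  1.73 -0.38  1.03 -0.22] 0.0
  phi -20 133 [-0.67  0.5   1.33  0.29  1.59 -0.77] 0.0
  phi 0 90 [-0.52  0.37  1.57 -0.    1.2  -0.58] 0.0
  phi 0 133 [-0.77  0.76  1.11  0.5   1.85 -0.84] 0.0
  phi 20 90 [-0.67  0.57  1.36  0.26  1.46 -0.79] 0.0
  phi 20 133 [-0.83  1.04  0.87  0.7   2.1  -0.82] 0.0
```

```bash
python3 - <<'E'
from kin import *
t,Rt=tcp(so(-7.5,0),O,45,np.array([-.002,0,.095])); a=Rt.as_matrix()[:,2]
print(t,a); s=env.state(); go(t-.11*a,Rt); s['eef_pos']=t-.11*a; s['eef_rot']=Rt.as_quat(); go(t,Rt,s)
E
```

```text
[0.57292688 0.40553512 0.0817771 ] [ 0.70105738 -0.09229596 -0.70710678]
d [ 7.6  -0.85 -1.29] w [ 0.08  0.98 -0.03] rows 4.7
d [ 2.57 -0.34 -2.59] w [0. 0. 0.] rows 2.2
```

Call:
play_rows(series=[{"dx": 1.5, "dy": -0.2, "dz": -0.3, "wx": 0, "wy": 0.2, "wz": 0, "jaw": 85}, {"dx": 3, "dy": -0.35, "dz": -0.6, "wx": 0, "wy": 0.4, "wz": 0, "jaw": 85}, {"dx": 4.5, "dy": -0.5, "dz": -0.9, "wx": 0, "wy": 0.6, "wz": 0, "jaw": 85}, {"dx": 6, "dy": -0.7, "dz": -1.2, "wx": 0, "wy": 0.8, "wz": 0, "jaw": 85}, {"dx": 7.0, "dy": -0.8, "dz": -1.3, "wx": 0.1, "wy": 1, "wz": 0, "jaw": 85}, {"dx": 7.6, "dy": -0.85, "dz": -1.3, "wx": 0.1, "wy": 1, "wz": 0, "jaw": 85}, {"dx": 7.6, "dy": -0.85, "dz": -1.3, "wx": 0.1, "wy": 1, "wz": 0, "jaw": 85}])

```text
t: 2.05
eef_pos: [0.4984, 0.4136, 0.159]
eef_rot: [0.061, 0.923, -0.027, 0.379]
force: [-1.0, -0.9, -0.1]
finger_gap: 0.085
grasp_force: 0.0
```

```bash
python3 - <<'E'
from kin import *
t,Rt=tcp(so(-7.5,0),O,45,np.array([-.002,0,.095])); st(); log(); go(t,Rt)
s=env.capture('scene'); c=env.capture('top')
a=cv2.resize(s['image'][170:340,330:490,::-1],None,fx=2.5,fy=2.5); b=cv2.resize(c['image'][150:250,120:220,::-1],None,fx=3.9,fy=4)
o=np.zeros((425,800,3),np.uint8); o[:,:400]=a[:425]; o[:400,405:795]=b; cv2.imwrite('pics/pre.png',o)
E
```

```text
t 2.05 pos [0.4984 0.4136 0.159 ] rotvec [[-0.705, 0.132, 0.697], [0.092, 0.991, -0.095], [-0.703, -0.003, -0.711]] gap 0.0850 F [-1.  -0.9 -0.1] g 0.0 q [ 1.    0.02  1.91 -0.85  1.01 -0.04]
d [ 2.48 -0.27 -2.57] w [ 0.03 -0.07  0.02] rows 2.2
```

View pics/pre.png

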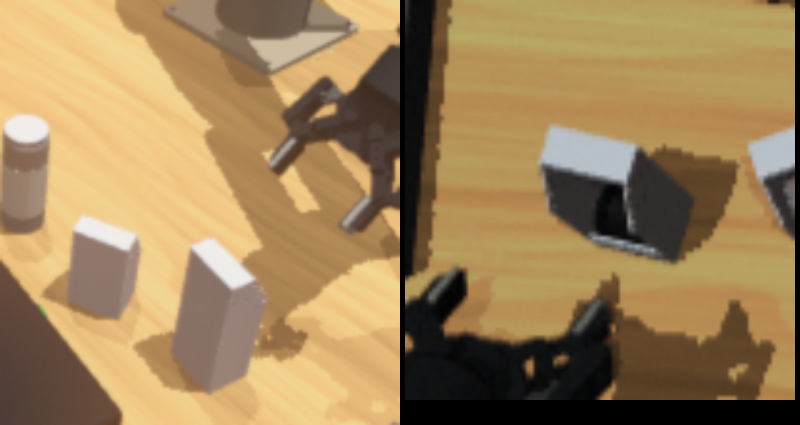

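The fingers straddle the scoop's direction. The tips are at about (455,275) and (600,285) in the right-hand crop, while the nose wall is centred at (593,160). I'll check that lateral offset numerically before moving in.

```bash
python3 - <<'E'
from kin import *
c=env.capture('top'); s=env.state(); Rt=R.from_quat(s['eef_rot']); P=np.array(s['eef_pos'])
T=[P,P+Rt.apply([0,.05,-.013]),P+Rt.apply([0,-.05,-.013]),np.array([.5732,.4056,.15])]
for cc,n in((c,'top'),(env.capture('scene'),'scene')):
    q=proj(cc,T); print(n,q.round(1).tolist())
    print(((q-([120,150] if n=='top' else [330,170]))*([3.9,4] if n=='top' else 2.5)+([405,0] if n=='top' else 0)).round().tolist())
E
```

```text
top [[157.3, 216.4], [135.8, 215.2], [174.4, 223.2], [166.4, 187.8]]
[[550.0, 266.0], [466.0, 261.0], [617.0, 293.0], [586.0, 151.0]]
scene [[443.9, 260.6], [463.4, 270.0], [432.9, 244.0], [418.1, 274.7]]
[[285.0, 226.0], [334.0, 250.0], [257.0, 185.0], [220.0, 262.0]]
```

Call:
play_rows(series=[{"dx": 0.6, "dy": -0.07, "dz": -0.6, "wx": 0, "wy": -0.1, "wz": 0, "jaw": 85}, {"dx": 1.2, "dy": -0.14, "dz": -1.2, "wx": 0, "wy": -0.1, "wz": 0, "jaw": 85}, {"dx": 1.8, "dy": -0.2, "dz": -1.8, "wx": 0, "wy": -0.1, "wz": 0, "jaw": 85}, {"dx": 2.2, "dy": -0.25, "dz": -2.3, "wx": 0, "wy": -0.1, "wz": 0, "jaw": 85}, {"dx": 2.48, "dy": -0.27, "dz": -2.57, "wx": 0, "wy": -0.1, "wz": 0, "jaw": 85}, {"dx": 2.48, "dy": -0.27, "dz": -2.57, "wx": 0, "wy": -0.1, "wz": 0, "jaw": 85}])

```text
t: 2.85
eef_pos: [0.5701, 0.4063, 0.0801]
eef_rot: [0.059, 0.922, -0.027, 0.382]
force: [-0.4, -0.0, -0.1]
finger_gap: 0.0851
grasp_force: 0.0
```

```bash
python3 - <<'E'
from kin import *
st(); log()
s=env.capture('scene'); c=env.capture('top')
a=cv2.resize(s['image'][210:340,370:470,::-1],None,fx=4,fy=4,interpolation=2); b=cv2.resize(c['image'][150:230,130:210,::-1],None,fx=4.9,fy=6,interpolation=2)
o=np.zeros((520,800,3),np.uint8); o[:,:400]=a; o[:480,405:797]=b; cv2.imwrite('pics/in.png',o)
E
```

```text
t 2.85 pos [0.5701 0.4063 0.0801] rotvec [[-0.701, 0.129, 0.702], [0.088, 0.992, -0.094], [-0.708, -0.004, -0.706]] gap 0.0851 F [-0.4 -0.  -0.1] g 0.0 q [ 0.88  0.22  1.87 -0.95  0.83  0.03]
```

View pics/in.png

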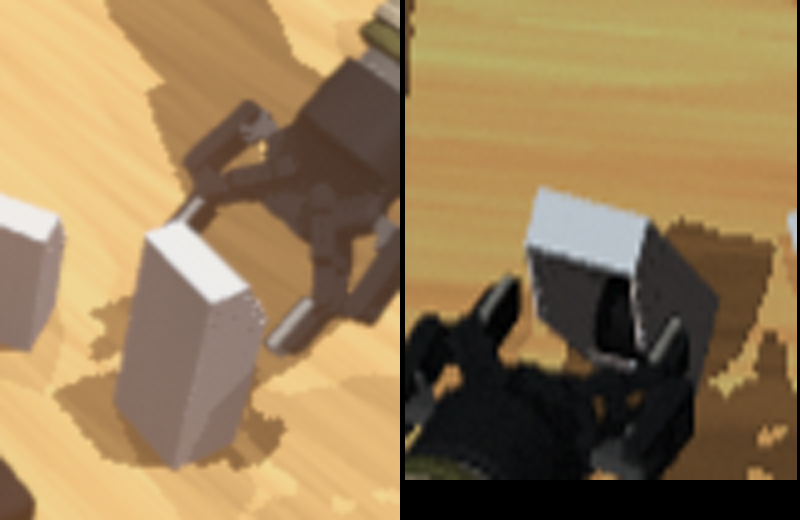

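The tips flank the scoop with clearance on both sides: in the scene crop the near tip is at about (275,350), and in the top crop they are at (515,280) and (680,320). I'll check the depth numerically.

```bash
python3 - <<'E'
from kin import *
s=env.state(); Rt=R.from_quat(s['eef_rot']); P=np.array(s['eef_pos']); Rs=so(-7.5,0)
T=[P+Rt.apply([0,.046,-.013]),P+Rt.apply([0,-.046,-.013]),O+Rs.apply([-.0245,.03,.09]),O+Rs.apply([-.0245,-.03,.09]),O+Rs.apply([-.0245,.03,.11]),O+Rs.apply([.0245,.03,.0]),O+Rs.apply([.0245,-.03,.15]),O+Rs.apply([.0245,.03,.15])]
for n,o,k,sh in(('scene',[370,210],4,[0,0]),('top',[130,150],[4.9,6],[405,0])):
    print(n,((proj(env.capture(n),T)-o)*k+sh).round().tolist())
E
```

```text
scene [[248.0, 376.0], [145.0, 272.0], [257.0, 342.0], [190.0, 276.0], [263.0, 319.0], [170.0, 470.0], [141.0, 233.0], [210.0, 301.0]]
top [[527.0, 266.0], [689.0, 306.0], [546.0, 324.0], [652.0, 351.0], [534.0, 314.0], [619.0, 268.0], [646.0, 212.0], [535.0, 184.0]]
```

Call:
play_rows(series=[{"dx": 0.12, "dy": -0.02, "dz": -0.04, "wx": 0, "wy": 0, "wz": 0, "jaw": 85}, {"dx": 0.22, "dy": -0.03, "dz": -0.07, "wx": 0, "wy": 0, "wz": 0, "jaw": 75}, {"dx": 0.22, "dy": -0.03, "dz": -0.07, "wx": 0, "wy": 0, "wz": 0, "jaw": 68}, {"dx": 0.22, "dy": -0.03, "dz": -0.07, "wx": 0, "wy": 0, "wz": 0, "jaw": 64}, {"dx": 0.22, "dy": -0.03, "dz": -0.07, "wx": 0, "wy": 0, "wz": 0, "jaw": 60}, {"dx": 0.22, "dy": -0.03, "dz": -0.07, "wx": 0, "wy": 0, "wz": 0, "jaw": 50}, {"dx": 0.22, "dy": -0.03, "dz": -0.07, "wx": 0, "wy": 0, "wz": 0, "jaw": 40}, {"dx": 0.22, "dy": -0.03, "dz": -0.07, "wx": 0, "wy": 0, "wz": 0, "jaw": 40}, {"dx": 0.22, "dy": -0.03, "dz": -0.07, "wx": 0, "wy": 0, "wz": 0, "jaw": 40}], newtons=80)

```text
t: 3.95
eef_pos: [0.5775, 0.4061, 0.0801]
eef_rot: [0.059, 0.921, -0.026, 0.383]
force: [-1.5, -1.4, 4.7]
finger_gap: 0.0588
grasp_force: 86.1
```

```bash
python3 - <<'E'
from kin import *
st(); log()
E
```

```text
t 3.95 pos [0.5775 0.4061 0.0801] rotvec [[-0.699, 0.129, 0.703], [0.09, 0.992, -0.093], [-0.709, -0.002, -0.705]] gap 0.0588 F [-1.5 -1.4  4.7] g 86.1 q [ 0.87  0.23  1.86 -0.95  0.82  0.02]
```

```bash
cat >> kin.py <<'E'
try: G=json.load(open('grasp.json'))
except Exception: G=None
def setgrasp(Rs,o):
    s=env.state(); Rt=R.from_quat(s['eef_rot'])
    json.dump([Rs.inv().apply(np.array(s['eef_pos'])-o).tolist(),(Rs.inv()*Rt).as_quat().tolist()],open('grasp.json','w'))
def want(Rs,o): return np.array(o)+Rs.apply(G[0]),Rs*R.from_quat(G[1])
def cur():
    s=env.state(); Rs=R.from_quat(s['eef_rot'])*R.from_quat(G[1]).inv(); return Rs,np.array(s['eef_pos'])-Rs.apply(G[0])
NA=MAZ-180; N=so(NA,90).as_matrix()[:,2]; L0=M-.075*N+[0,0,.0245]
E
python3 - <<'E'
import kin; from kin import *
kin.setgrasp(so(-7.4,0),O); kin.G=json.load(open('grasp.json')); print(kin.G)
p=np.load('p.npy'); p,e=fit(); print(p.round(3),e); np.save('p.npy',p)
s=env.state(); q=s['q']
for a,b,o in [(-7.4,0,O+[0,0,.16]),(-7.4,0,np.array([.43,.32,.17])),(-47,0,np.array([.46,.1,.18])),(NA,0,np.array([.55,-.14,.18])),(NA,45,L0+[0,.02,.13]),(NA,90,L0+[0,0,.12]),(NA,90,L0+[0,0,.004])]:
    t,Rt=kin.want(so(a,b),o); q,r=ik(t,Rt,p,q); print(a,b,o.round(3),'TCP',t.round(3),q.round(2),round(r,4)); go(t,Rt,s); s=dict(s,eef_pos=t,eef_rot=Rt.as_quat())
E
```

```text
[[0.015696339599547148, 0.0011044518227488742, 0.0800656211159625], [-0.0003060997945731128, 0.9232595604426621, -0.0008616366243721675, 0.3841756732752164]]
[-0.002  0.32   0.368  0.062  0.555  0.387  1.571  0.053 -0.002  0.   ] 0.000622927678346652
-7.4 0 [0.562 0.407 0.16 ] TCP [0.578 0.406 0.24 ] [ 0.87  0.02  1.76 -0.77  1.02 -0.27] 0.0
d [0.   0.   5.33] w [ 0. -0.  0.] rows 3.2
-7.4 0 [0.43 0.32 0.17] TCP [0.446 0.319 0.25 ] [ 0.99 -0.42  2.12 -0.77  1.16 -0.24] 0.0
d [-4.39 -2.9   0.33] w [0. 0. 0.] rows 3.2
-47 0 [0.46 0.1  0.18] TCP [0.472 0.089 0.26 ] [ 0.67 -0.39  2.08 -0.8   1.43  0.03] 0.0
d [ 0.86 -7.66  0.33] w [ 0.    0.   -7.92] rows 4.6
-86.4 0 [ 0.55 -0.14  0.18] TCP [ 0.552 -0.156  0.26 ] [ 0.12  0.03  1.71 -0.79  1.49  0.16] 0.0
d [ 2.69 -8.16  0.  ] w [-0.   -0.   -7.88] rows 5.2
-86.4 45 [ 0.562 -0.171  0.158] TCP [ 0.568 -0.239  0.203] [-0.48  0.18  1.45 -0.    1.52 -0.54] 0.0
d [ 0.52 -2.77 -1.9 ] w [8.98 0.57 0.  ] rows 5.2
-86.4 90 [ 0.562 -0.191  0.148] TCP [ 0.568 -0.271  0.132] [-0.81  0.81  0.95  0.51  1.98 -0.82] 0.0
d [ 0.03 -1.08 -2.37] w [ 8.98  0.57 -0.  ] rows 5.2
-86.4 90 [ 0.562 -0.191  0.031] TCP [ 0.568 -0.271  0.016] [-0.81  0.94  0.97  0.49  1.85 -0.89] 0.0
d [ 0.    0.   -3.87] w [0. 0. 0.] rows 2.3
```

Call:
play_rows(series=[{"dx": 0, "dy": 0, "dz": 0.1, "wx": 0, "wy": 0, "wz": 0, "jaw": 40}, {"dx": 0, "dy": 0, "dz": 0.3, "wx": 0, "wy": 0, "wz": 0, "jaw": 40}, {"dx": 0, "dy": 0, "dz": 0.7, "wx": 0, "wy": 0, "wz": 0, "jaw": 40}, {"dx": 0, "dy": 0, "dz": 1.2, "wx": 0, "wy": 0, "wz": 0, "jaw": 40}, {"dx": 0, "dy": 0, "dz": 1.8, "wx": 0, "wy": 0, "wz": 0, "jaw": 40}, {"dx": 0, "dy": 0, "dz": 2.4, "wx": 0, "wy": 0, "wz": 0, "jaw": 40}, {"dx": -0.1, "dy": 0, "dz": 3.0, "wx": 0, "wy": 0, "wz": 0, "jaw": 40}, {"dx": -0.4, "dy": -0.1, "dz": 3.6, "wx": 0, "wy": 0, "wz": 0, "jaw": 40}, {"dx": -0.8, "dy": -0.3, "dz": 4.2, "wx": 0, "wy": 0, "wz": 0, "jaw": 40}, {"dx": -1.3, "dy": -0.6, "dz": 4.8, "wx": 0, "wy": 0, "wz": 0, "jaw": 40}, {"dx": -1.9, "dy": -1.0, "dz": 5.2, "wx": 0, "wy": 0, "wz": 0, "jaw": 40}, {"dx": -2.5, "dy": -1.4, "dz": 5.5, "wx": 0, "wy": 0, "wz": 0, "jaw": 40}, {"dx": -3.1, "dy": -1.8, "dz": 5.6, "wx": 0, "wy": 0, "wz": 0, "jaw": 40}, {"dx": -3.6, "dy": -2.2, "dz": 5.7, "wx": 0, "wy": 0, "wz": 0, "jaw": 40}, {"dx": -4.0, "dy": -2.6, "dz": 5.7, "wx": 0, "wy": 0, "wz": 0, "jaw": 40}, {"dx": -4.3, "dy": -2.8, "dz": 5.7, "wx": 0, "wy": 0, "wz": 0, "jaw": 40}, {"dx": -4.4, "dy": -2.9, "dz": 5.7, "wx": 0, "wy": 0, "wz": 0, "jaw": 40}, {"dx": -4.4, "dy": -2.9, "dz": 5.7, "wx": 0, "wy": 0, "wz": 0, "jaw": 40}])

```text
t: 5.75
eef_pos: [0.4451, 0.319, 0.2515]
eef_rot: [0.059, 0.921, -0.025, 0.383]
force: [0.2, 0.6, -3.6]
finger_gap: 0.0584
grasp_force: 86.0
```

```bash
python3 - <<'E'
from kin import *
st(); log()
t,Rt=want(so(NA,0),[.55,-.14,.18]); go(t,Rt)
E
```

```text
t 5.75 pos [0.4451 0.319  0.2515] rotvec [[-0.699, 0.128, 0.703], [0.09, 0.992, -0.092], [-0.709, -0.001, -0.705]] gap 0.0584 F [ 0.2  0.6 -3.6] g 86.0 q [ 0.99 -0.42  2.12 -0.77  1.16 -0.24]
d [  3.57 -15.82   0.28] w [-1.000e-02  1.000e-02 -1.581e+01] rows 9.7
```

Call:
play_rows(series=[{"dx": 0.07, "dy": -0.3, "dz": 0, "wx": 0, "wy": 0, "wz": -0.3, "jaw": 40}, {"dx": 0.2, "dy": -1, "dz": 0, "wx": 0, "wy": 0, "wz": -1, "jaw": 40}, {"dx": 0.4, "dy": -1.8, "dz": 0.1, "wx": 0, "wy": 0, "wz": -1.8, "jaw": 40}, {"dx": 0.6, "dy": -2.7, "dz": 0.1, "wx": 0, "wy": 0, "wz": -2.7, "jaw": 40}, {"dx": 0.8, "dy": -3.7, "dz": 0.1, "wx": 0, "wy": 0, "wz": -3.7, "jaw": 40}, {"dx": 1.05, "dy": -4.7, "dz": 0.1, "wx": 0, "wy": 0, "wz": -4.7, "jaw": 40}, {"dx": 1.3, "dy": -5.7, "dz": 0.1, "wx": 0, "wy": 0, "wz": -5.7, "jaw": 40}, {"dx": 1.5, "dy": -6.7, "dz": 0.1, "wx": 0, "wy": 0, "wz": -6.7, "jaw": 40}, {"dx": 1.75, "dy": -7.7, "dz": 0.2, "wx": 0, "wy": 0, "wz": -7.7, "jaw": 40}, {"dx": 1.95, "dy": -8.7, "dz": 0.2, "wx": 0, "wy": 0, "wz": -8.7, "jaw": 40}, {"dx": 2.2, "dy": -9.7, "dz": 0.2, "wx": 0, "wy": 0, "wz": -9.7, "jaw": 40}, {"dx": 2.4, "dy": -10.7, "dz": 0.2, "wx": 0, "wy": 0, "wz": -10.7, "jaw": 40}, {"dx": 2.65, "dy": -11.7, "dz": 0.2, "wx": 0, "wy": 0, "wz": -11.7, "jaw": 40}, {"dx": 2.85, "dy": -12.7, "dz": 0.3, "wx": 0, "wy": 0, "wz": -12.7, "jaw": 40}, {"dx": 3.1, "dy": -13.7, "dz": 0.3, "wx": 0, "wy": 0, "wz": -13.7, "jaw": 40}, {"dx": 3.3, "dy": -14.6, "dz": 0.3, "wx": 0, "wy": 0, "wz": -14.6, "jaw": 40}, {"dx": 3.45, "dy": -15.3, "dz": 0.3, "wx": 0, "wy": 0, "wz": -15.3, "jaw": 40}, {"dx": 3.55, "dy": -15.7, "dz": 0.3, "wx": 0, "wy": 0, "wz": -15.7, "jaw": 40}, {"dx": 3.6, "dy": -15.8, "dz": 0.3, "wx": 0, "wy": 0, "wz": -15.8, "jaw": 40}, {"dx": 3.6, "dy": -15.8, "dz": 0.3, "wx": 0, "wy": 0, "wz": -15.8, "jaw": 40}])

```text
t: 7.75
eef_pos: [0.5532, -0.1554, 0.2593]
eef_rot: [0.632, 0.673, -0.264, 0.279]
force: [-0.1, -0.1, -2.4]
finger_gap: 0.0585
grasp_force: 86.2
```

```bash
python3 - <<'E'
from kin import *
st(); log()
s=env.state()
for b,o in((45,L0+[0,.02,.13]),(90,L0+[0,0,.12])):
    t,Rt=want(so(NA,b),o); go(t,Rt)
s=env.capture('scene'); c=env.capture('top')
a=cv2.resize(s['image'][50:250,190:390,::-1],None,fx=2,fy=2,interpolation=2); b=cv2.resize(c['image'][130:290,330:490,::-1],None,fx=2.5,fy=2.5,interpolation=2)
cv2.imwrite('pics/yaw.png',np.hstack([a,b]))
E
```

```text
t 7.75 pos [ 0.5532 -0.1554  0.2593] rotvec [[-0.046, 0.998, 0.042], [0.704, 0.062, -0.708], [-0.709, -0.003, -0.705]] gap 0.0585 F [-0.1 -0.1 -2.4] g 86.2 q [ 0.12  0.03  1.71 -0.79  1.49  0.16]
d [ 0.48 -2.77 -1.87] w [8.98 0.55 0.01] rows 5.2
d [ 0.51 -3.85 -4.25] w [17.96  1.11 -0.  ] rows 10.5
```

View pics/yaw.png

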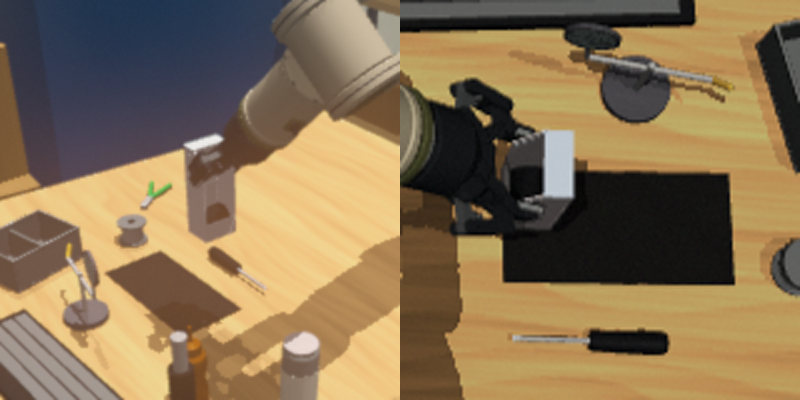

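The pictures show the scoop held upright over the +y end of the mat, with the open side toward the gripper. Nothing else looks disturbed. Now I'll pitch it level.

Call:
play_rows(series=[{"dx": 0.02, "dy": -0.1, "dz": -0.1, "wx": 0.4, "wy": 0.02, "wz": 0, "jaw": 40}, {"dx": 0.06, "dy": -0.3, "dz": -0.2, "wx": 1.1, "wy": 0.07, "wz": 0, "jaw": 40}, {"dx": 0.1, "dy": -0.6, "dz": -0.4, "wx": 2, "wy": 0.12, "wz": 0, "jaw": 40}, {"dx": 0.16, "dy": -0.9, "dz": -0.6, "wx": 3, "wy": 0.19, "wz": 0, "jaw": 40}, {"dx": 0.22, "dy": -1.3, "dz": -0.85, "wx": 4.1, "wy": 0.25, "wz": 0, "jaw": 40}, {"dx": 0.28, "dy": -1.6, "dz": -1.1, "wx": 5.2, "wy": 0.32, "wz": 0, "jaw": 40}, {"dx": 0.34, "dy": -1.9, "dz": -1.3, "wx": 6.3, "wy": 0.39, "wz": 0, "jaw": 40}, {"dx": 0.39, "dy": -2.25, "dz": -1.5, "wx": 7.4, "wy": 0.46, "wz": 0, "jaw": 40}, {"dx": 0.45, "dy": -2.55, "dz": -1.75, "wx": 8.5, "wy": 0.52, "wz": 0, "jaw": 40}, {"dx": 0.48, "dy": -2.8, "dz": -2.0, "wx": 9.5, "wy": 0.59, "wz": 0, "jaw": 40}, {"dx": 0.48, "dy": -2.95, "dz": -2.3, "wx": 10.6, "wy": 0.65, "wz": 0, "jaw": 40}, {"dx": 0.49, "dy": -3.1, "dz": -2.6, "wx": 11.7, "wy": 0.72, "wz": 0, "jaw": 40}, {"dx": 0.49, "dy": -3.2, "dz": -2.85, "wx": 12.8, "wy": 0.79, "wz": 0, "jaw": 40}, {"dx": 0.5, "dy": -3.35, "dz": -3.15, "wx": 13.8, "wy": 0.85, "wz": 0, "jaw": 40}, {"dx": 0.5, "dy": -3.5, "dz": -3.45, "wx": 14.9, "wy": 0.92, "wz": 0, "jaw": 40}, {"dx": 0.5, "dy": -3.6, "dz": -3.7, "wx": 15.8, "wy": 0.98, "wz": 0, "jaw": 40}, {"dx": 0.5, "dy": -3.7, "dz": -3.9, "wx": 16.7, "wy": 1.03, "wz": 0, "jaw": 40}, {"dx": 0.5, "dy": -3.8, "dz": -4.1, "wx": 17.4, "wy": 1.08, "wz": 0, "jaw": 40}, {"dx": 0.5, "dy": -3.85, "dz": -4.25, "wx": 18, "wy": 1.11, "wz": 0, "jaw": 40}, {"dx": 0.5, "dy": -3.85, "dz": -4.25, "wx": 18, "wy": 1.11, "wz": 0, "jaw": 40}])

```text
t: 9.85
eef_pos: [0.5672, -0.27, 0.129]
eef_rot: [0.632, 0.673, 0.262, -0.281]
force: [0.9, -0.3, -3.1]
finger_gap: 0.0582
grasp_force: 86.3
```

```bash
python3 - <<'E'
from kin import *
st(); log()
t,Rt=want(so(NA,90),L0); go(t,Rt); Rs,o=cur(); print(Rs.as_matrix().round(3).tolist(),o-L0)
s=env.capture('scene'); c=env.capture('top')
a=cv2.resize(s['image'][100:250,190:340,::-1],None,fx=2.66,fy=2.66,interpolation=2)[:399,:399]; b=cv2.resize(c['image'][150:283,350:483,::-1],None,fx=3,fy=3,interpolation=2)
cv2.imwrite('pics/lay.png',np.hstack([a,b]))
# silhouette prediction
Pn=[o+Rs.apply(v) for v in ([.0245,.03,0],[.0245,-.03,0],[.0245,.03,.15],[.0245,-.03,.15])]
print(((proj(s,Pn)-[190,100])*2.66).round().tolist())
E
```

```text
t 9.85 pos [ 0.5672 -0.27    0.129 ] rotvec [[-0.043, 0.998, -0.048], [0.703, 0.064, 0.708], [0.71, -0.003, -0.705]] gap 0.0582 F [ 0.9 -0.3 -3.1] g 86.3 q [-0.81  0.81  0.96  0.51  1.98 -0.82]
d [ 0.04 -0.03 -3.91] w [-0.08 -0.04  0.01] rows 2.3
[[-0.003, 0.998, 0.062], [0.007, 0.062, -0.998], [-1.0, -0.003, -0.007]] [-0.00115392  0.00090506  0.11772818]
[[235.0, 208.0], [273.0, 192.0], [172.0, 163.0], [209.0, 150.0]]
```

View pics/lay.png

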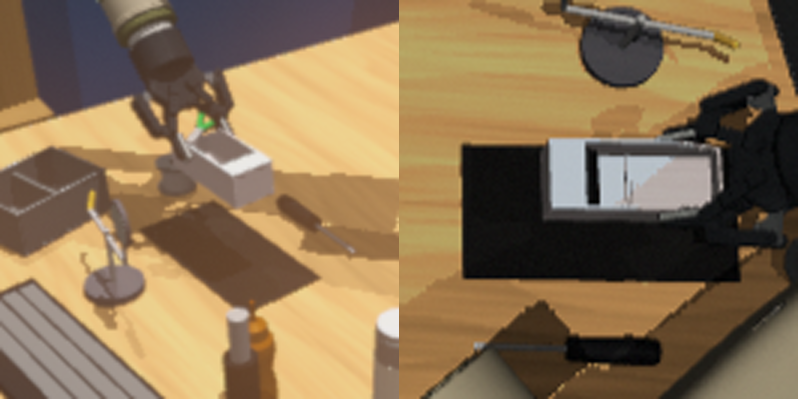

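The scoop is level over the mat with the open side up. The capacitor's dark edge shows under the hood at about (592,175) in the right crop. Now I'll lower it.

Call:
play_rows(series=[{"dx": 0.02, "dy": 0, "dz": -0.3, "wx": -0.08, "wy": -0.04, "wz": 0, "jaw": 40}, {"dx": 0.04, "dy": -0.03, "dz": -0.8, "wx": -0.08, "wy": -0.04, "wz": 0, "jaw": 40}, {"dx": 0.04, "dy": -0.03, "dz": -1.4, "wx": -0.08, "wy": -0.04, "wz": 0, "jaw": 40}, {"dx": 0.04, "dy": -0.03, "dz": -2.0, "wx": -0.08, "wy": -0.04, "wz": 0, "jaw": 40}, {"dx": 0.04, "dy": -0.03, "dz": -2.6, "wx": -0.08, "wy": -0.04, "wz": 0, "jaw": 40}, {"dx": 0.04, "dy": -0.03, "dz": -3.1, "wx": -0.08, "wy": -0.04, "wz": 0, "jaw": 40}, {"dx": 0.04, "dy": -0.03, "dz": -3.5, "wx": -0.08, "wy": -0.04, "wz": 0, "jaw": 40}, {"dx": 0.04, "dy": -0.03, "dz": -3.7, "wx": -0.08, "wy": -0.04, "wz": 0, "jaw": 40}, {"dx": 0.04, "dy": -0.03, "dz": -3.8, "wx": -0.08, "wy": -0.04, "wz": 0, "jaw": 40}, {"dx": 0.04, "dy": -0.03, "dz": -3.8, "wx": -0.08, "wy": -0.04, "wz": 0, "jaw": 40}])

```text
t: 10.95
eef_pos: [0.5696, -0.2716, 0.0181]
eef_rot: [0.632, 0.675, 0.261, -0.275]
force: [-0.3, -0.0, -2.8]
finger_gap: 0.0584
grasp_force: 86.4
```

Call:
play_rows(series=[{"dx": 0, "dy": 0, "dz": -0.03, "wx": 0, "wy": 0, "wz": 0, "jaw": 40}, {"dx": 0, "dy": 0, "dz": -0.06, "wx": 0, "wy": 0, "wz": 0, "jaw": 40}, {"dx": 0, "dy": 0, "dz": -0.06, "wx": 0, "wy": 0, "wz": 0, "jaw": 40}])

```text
t: 11.25
eef_pos: [0.5697, -0.2718, 0.0167]
eef_rot: [0.632, 0.675, 0.261, -0.275]
force: [1.1, 0.4, -2.3]
finger_gap: 0.0586
grasp_force: 86.4
```

```bash
python3 - <<'E'
from kin import *
st(); Rs,o=cur(); print(Rs.as_matrix().round(3).tolist(),o-L0)
E
```

```text
t 11.25 pos [ 0.5697 -0.2718  0.0167] rotvec [[-0.049, 0.998, -0.041], [0.711, 0.064, 0.7], [0.702, 0.005, -0.713]] gap 0.0586 F [ 1.1  0.4 -2.3] g 86.4 q [-0.81  0.93  0.98  0.49  1.84 -0.9 ]
[[0.005, 0.998, 0.062], [-0.004, 0.062, -0.998], [-1.0, 0.005, 0.004]] [ 0.0013045  -0.00073474  0.00458024]
```

Call:
play_rows(series=[{"dx": 0, "dy": 0, "dz": -0.04, "wx": 0.03, "wy": 0, "wz": 0, "jaw": 40}, {"dx": 0, "dy": 0, "dz": -0.08, "wx": 0.03, "wy": 0, "wz": 0, "jaw": 40}, {"dx": 0, "dy": 0, "dz": -0.1, "wx": 0.03, "wy": 0, "wz": 0, "jaw": 40}, {"dx": 0, "dy": 0, "dz": -0.1, "wx": 0.03, "wy": 0, "wz": 0, "jaw": 40}])

```text
t: 11.65
eef_pos: [0.5694, -0.2714, 0.0131]
eef_rot: [0.632, 0.675, 0.262, -0.276]
force: [-1.0, 0.4, -2.4]
finger_gap: 0.0587
grasp_force: 86.4
```

Call:
play_rows(series=[{"dx": 0, "dy": 0, "dz": -0.02, "wx": 0, "wy": 0, "wz": 0, "jaw": 40}, {"dx": 0, "dy": 0, "dz": -0.03, "wx": 0, "wy": 0, "wz": 0, "jaw": 40}, {"dx": 0, "dy": 0, "dz": -0.03, "wx": 0, "wy": 0, "wz": 0, "jaw": 40}])

```text
t: 11.95
eef_pos: [0.5695, -0.2715, 0.0124]
eef_rot: [0.632, 0.675, 0.262, -0.276]
force: [-0.1, -0.5, -1.4]
finger_gap: 0.0584
grasp_force: 86.4
```

Call:
play_rows(series=[{"dx": 0, "dy": 0, "dz": -0.02, "wx": 0, "wy": 0, "wz": 0, "jaw": 40}, {"dx": 0, "dy": 0, "dz": -0.02, "wx": 0, "wy": 0, "wz": 0, "jaw": 40}])

```text
t: 12.15
eef_pos: [0.5696, -0.2716, 0.0121]
eef_rot: [0.632, 0.675, 0.262, -0.276]
force: [-0.6, -0.9, -0.3]
finger_gap: 0.0584
grasp_force: 86.7
```

Call:
play_rows(series=[{"dx": 0, "dy": 0, "dz": 0, "wx": 0, "wy": 0, "wz": 0, "jaw": 60}, {"dx": 0, "dy": 0, "dz": 0, "wx": 0, "wy": 0, "wz": 0, "jaw": 63}, {"dx": 0, "dy": 0, "dz": 0, "wx": 0, "wy": 0, "wz": 0, "jaw": 68}, {"dx": 0, "dy": 0, "dz": 0, "wx": 0, "wy": 0, "wz": 0, "jaw": 85}, {"dx": 0, "dy": 0, "dz": 0, "wx": 0, "wy": 0, "wz": 0, "jaw": 85}, {"dx": 0, "dy": 0, "dz": 0, "wx": 0, "wy": 0, "wz": 0, "jaw": 85}, {"dx": 0, "dy": 0, "dz": 0, "wx": 0, "wy": 0, "wz": 0, "jaw": 85}])

```text
t: 12.85
eef_pos: [0.5695, -0.2715, 0.0118]
eef_rot: [0.632, 0.675, 0.262, -0.276]
force: [-0.7, 0.0, -0.3]
finger_gap: 0.0848
grasp_force: 0.0
```

Call:
play_rows(series=[{"dx": 0.01, "dy": -0.2, "dz": 0.2, "wx": 0, "wy": 0, "wz": 0, "jaw": 85}, {"dx": 0.03, "dy": -0.6, "dz": 0.6, "wx": 0, "wy": 0, "wz": 0, "jaw": 85}, {"dx": 0.05, "dy": -1.2, "dz": 1.2, "wx": 0, "wy": 0, "wz": 0, "jaw": 85}, {"dx": 0.08, "dy": -1.8, "dz": 1.9, "wx": 0, "wy": 0, "wz": 0, "jaw": 85}, {"dx": 0.1, "dy": -2.4, "dz": 2.6, "wx": 0, "wy": 0, "wz": 0, "jaw": 85}, {"dx": 0.12, "dy": -2.9, "dz": 3.2, "wx": 0, "wy": 0, "wz": 0, "jaw": 85}, {"dx": 0.12, "dy": -3.3, "dz": 3.6, "wx": 0, "wy": 0, "wz": 0, "jaw": 85}, {"dx": 0.12, "dy": -3.3, "dz": 3.6, "wx": 0, "wy": 0, "wz": 0, "jaw": 85}])

```text
t: 13.65
eef_pos: [0.5734, -0.3733, 0.1224]
eef_rot: [0.633, 0.675, 0.262, -0.274]
force: [-0.3, -0.3, 0.2]
finger_gap: 0.0853
grasp_force: 0.0
```

```bash
python3 - <<'E'
from kin import *
st(); log()
s=env.capture('scene'); c=env.capture('top')
a=cv2.resize(s['image'][130:250,220:340,::-1],None,fx=3.33,fy=3.33,interpolation=2)[:399,:399]; b=cv2.resize(c['image'][150:283,350:483,::-1],None,fx=3,fy=3,interpolation=2)
cv2.imwrite('pics/lain.png',np.hstack([a,b]))
Rs=so(NA,90)
Pn=[L0+Rs.apply(v) for v in ([-.0245,.03,0],[-.0245,-.03,0],[-.0245,.03,.11],[-.0245,-.03,.11],[.0245,.03,.15],[.0245,-.03,.15])]
print(((proj(c,Pn)-[350,150])*3+[399,0]).round().tolist())
E
```

```text
t 13.65 pos [ 0.5734 -0.3733  0.1224] rotvec [[-0.049, 0.998, -0.038], [0.711, 0.062, 0.7], [0.701, 0.007, -0.713]] gap 0.0853 F [-0.3 -0.3  0.2] g 0.0 q [-0.89  1.06  0.58  0.5   2.11 -0.83]
[[527.0, 168.0], [529.0, 233.0], [647.0, 170.0], [650.0, 234.0], [678.0, 182.0], [680.0, 244.0]]
```

View pics/lain.png

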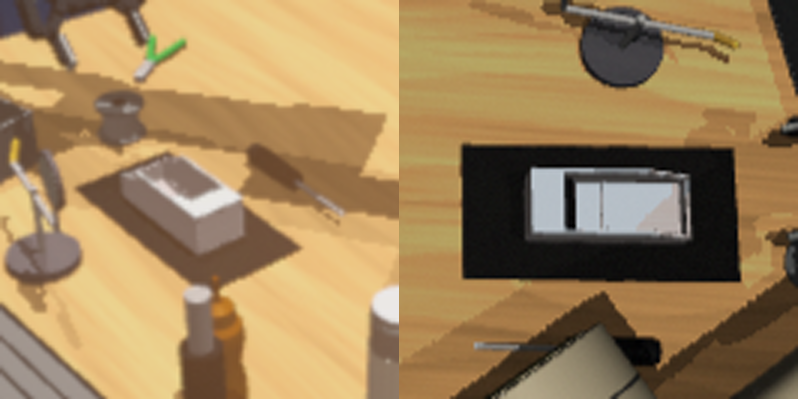

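The scoop lies on the mat, open side up: hood at (527–565, 168–240), nose at about 690 in the right crop, and the capacitor showing dark at (570,205) under the hood edge. Next is the second grasp, with the tool straight down.

```bash
python3 - <<'E'
from kin import *
p=np.load('p.npy'); s=env.state(); q=s['q']
# check along-mat position: hood/closed-end and nose edges in top view, along the scoop's mid line
c=env.capture('top'); g=cv2.cvtColor(c['image'],cv2.COLOR_RGB2GRAY).astype(int)
Rs=so(NA,90); zz=np.arange(-.02,.18,.002)
u=proj(c,[L0+Rs.apply([-.0245,0,z]) for z in zz]); print('top line',[(round(z*1000),g[int(round(v)),int(round(x))]) for z,(x,v) in zip(zz,u) if z<.04])
u=proj(c,[L0+Rs.apply([-.0015,0,z]) for z in zz]); print('nose line',[(round(z*1000),g[int(round(v)),int(round(x))]) for z,(x,v) in zip(zz,u) if z>.13])
yy=np.arange(-.04,.041,.002); u=proj(c,[L0+Rs.apply([-.0245,y,.015]) for y in yy]); print('across',[(round(y*1000),g[int(round(v)),int(round(x))]) for y,(x,v) in zip(yy,u)])
T,Rt=tcp(Rs,L0,0,np.array([.001,0,.08])); print(T)
for t in (T+[0,-.03,.15],T+[0,0,.11],T):
    q,r=ik(t,Rt,p,q); print(t.round(3),q.round(2),round(r,4)); go(t,Rt,s)
E
```

```text
top line [(-20, np.int64(18)), (-18, np.int64(18)), (-16, np.int64(14)), (-14, np.int64(14)), (-12, np.int64(11)), (-10, np.int64(11)), (-8, np.int64(14)), (-6, np.int64(24)), (-4, np.int64(55)), (-2, np.int64(55)), (0, np.int64(53)), (2, np.int64(156)), (4, np.int64(156)), (6, np.int64(187)), (8, np.int64(189)), (10, np.int64(189)), (12, np.int64(189)), (14, np.int64(189)), (16, np.int64(189)), (18, np.int64(189)), (20, np.int64(189)), (22, np.int64(189)), (24, np.int64(189)), (26, np.int64(189)), (28, np.int64(188)), (30, np.int64(189)), (32, np.int64(66)), (34, np.int64(66)), (36, np.int64(15)), (38, np.int64(10)), (40, np.int64(24))]
nose line [(132, np.int64(174)), (134, np.int64(174)), (136, np.int64(175)), (138, np.int64(175)), (140, np.int64(173)), (142, np.int64(141)), (144, np.int64(62)), (146, np.int64(62)), (148, np.int64(83)), (150, np.int64(162)), (152, np.int64(162)), (154, np.int64(35)), (156, np.int64(15)), (158, np.int64(14)), (160, np.int64(14)), (162, np.int64(13)), (164, np.int64(14)), (166, np.int64(14)), (168, np.int64(15)), (170, np.int64(12)), (172, np.int64(
[... 629 characters left out ...]
12, np.int64(189)), (14, np.int64(190)), (16, np.int64(189)), (18, np.int64(190)), (20, np.int64(190)), (22, np.int64(189)), (24, np.int64(190)), (26, np.int64(190)), (28, np.int64(188)), (30, np.int64(166)), (32, np.int64(14)), (34, np.int64(14)), (36, np.int64(15)), (38, np.int64(17)), (40, np.int64(17))]
[ 0.56731395 -0.27099013  0.0078    ]
[ 0.567 -0.301  0.158] [-0.57  0.27  1.42 -0.    1.45 -0.63] 0.0
d [-0.19  2.33  1.27] w [-8.93 -0.51 -0.03] rows 5.2
[ 0.567 -0.271  0.118] [-0.53  0.27  1.5  -0.    1.37 -0.59] 0.0
d [-0.19  3.33 -0.06] w [-8.93 -0.51 -0.03] rows 5.2
[ 0.567 -0.271  0.008] [-0.53  0.38  1.57 -0.    1.19 -0.59] 0.0
d [-0.19  3.33 -3.73] w [-8.93 -0.51 -0.03] rows 5.2
```

Call:
play_rows(series=[{"dx": 0, "dy": 0.1, "dz": 0.4, "wx": -0.3, "wy": 0, "wz": 0, "jaw": 85}, {"dx": 0, "dy": 0.4, "dz": 0.9, "wx": -1.2, "wy": -0.07, "wz": 0, "jaw": 85}, {"dx": -0.05, "dy": 0.8, "dz": 1.2, "wx": -2.5, "wy": -0.14, "wz": 0, "jaw": 85}, {"dx": -0.08, "dy": 1.2, "dz": 1.3, "wx": -3.9, "wy": -0.22, "wz": 0, "jaw": 85}, {"dx": -0.1, "dy": 1.7, "dz": 1.3, "wx": -5.3, "wy": -0.3, "wz": 0, "jaw": 85}, {"dx": -0.13, "dy": 2.2, "dz": 1.2, "wx": -6.7, "wy": -0.38, "wz": 0, "jaw": 85}, {"dx": -0.15, "dy": 2.7, "dz": 0.8, "wx": -8, "wy": -0.46, "wz": 0, "jaw": 85}, {"dx": -0.15, "dy": 3.1, "dz": 0.4, "wx": -8.9, "wy": -0.51, "wz": 0, "jaw": 85}, {"dx": -0.15, "dy": 3.28, "dz": 0, "wx": -8.93, "wy": -0.51, "wz": 0, "jaw": 85}, {"dx": -0.15, "dy": 3.28, "dz": 0, "wx": -8.93, "wy": -0.51, "wz": 0, "jaw": 85}])

```text
t: 14.8
eef_pos: [0.5668, -0.269, 0.1167]
eef_rot: [0.683, 0.731, -0.001, -0.004]
force: [-1.1, 0.0, -0.7]
finger_gap: 0.0852
grasp_force: 0.0
```

```bash
python3 - <<'E'
from kin import *
st(); T,Rt=tcp(so(NA,90),L0,0,np.array([.001,0,.08])); go(T+[.0015,-.002,0],Rt)
E
```

```text
t 14.80 pos [ 0.5668 -0.269   0.1167] rotvec [[-0.068, 0.998, -0.006], [0.998, 0.068, 0.004], [0.005, -0.006, -1.0]] gap 0.0852 F [-1.1  0.  -0.7] g 0.0 q [-0.53  0.27  1.5   0.    1.38 -0.59]
d [ 0.07 -0.13 -3.63] w [-0.05 -0.07 -0.06] rows 2.2
```

Call:
play_rows(series=[{"dx": 0.07, "dy": -0.1, "dz": -0.4, "wx": -0.05, "wy": -0.07, "wz": -0.06, "jaw": 85}, {"dx": 0.07, "dy": -0.13, "dz": -1.1, "wx": -0.05, "wy": -0.07, "wz": -0.06, "jaw": 85}, {"dx": 0.07, "dy": -0.13, "dz": -1.9, "wx": -0.05, "wy": -0.07, "wz": -0.06, "jaw": 85}, {"dx": 0.07, "dy": -0.13, "dz": -2.6, "wx": -0.05, "wy": -0.07, "wz": -0.06, "jaw": 85}, {"dx": 0.07, "dy": -0.13, "dz": -3.2, "wx": -0.05, "wy": -0.07, "wz": -0.06, "jaw": 85}, {"dx": 0.07, "dy": -0.13, "dz": -3.5, "wx": -0.05, "wy": -0.07, "wz": -0.06, "jaw": 85}, {"dx": 0.07, "dy": -0.13, "dz": -3.6, "wx": -0.05, "wy": -0.07, "wz": -0.06, "jaw": 85}, {"dx": 0.07, "dy": -0.13, "dz": -3.6, "wx": -0.05, "wy": -0.07, "wz": -0.06, "jaw": 75}, {"dx": 0.07, "dy": -0.13, "dz": -3.6, "wx": -0.05, "wy": -0.07, "wz": -0.06, "jaw": 66}, {"dx": 0.07, "dy": -0.13, "dz": -3.6, "wx": -0.05, "wy": -0.07, "wz": -0.06, "jaw": 62}, {"dx": 0.07, "dy": -0.13, "dz": -3.6, "wx": -0.05, "wy": -0.07, "wz": -0.06, "jaw": 58}, {"dx": 0.07, "dy": -0.13, "dz": -3.6, "wx": -0.05, "wy": -0.07, "wz": -0.06, "jaw": 40}, {"dx": 0.07, "dy": -0.13, "dz": -3.6, "wx": -0.05, "wy": -0.07, "wz": -0.06, "jaw": 40}, {"dx": 0.07, "dy": -0.13, "dz": -3.6, "wx": -0.05, "wy": -0.07, "wz": -0.06, "jaw": 40}], newtons=80)

```text
t: 16.2
eef_pos: [0.5717, -0.2768, 0.0138]
eef_rot: [0.686, 0.728, 0.0, 0.004]
force: [-2.4, -0.5, 7.2]
finger_gap: 0.0579
grasp_force: 86.1
```

```bash
python3 - <<'E'
import kin; from kin import *
s=st(); y=R.from_quat(s['eef_rot']).as_matrix()[:,1]; az=np.degrees(np.arctan2(y[1],y[0]))-90; print('az',az,NA)
Rs=so(az,90); o=L0+.003*N; setgrasp(Rs,o); kin.G=json.load(open('grasp.json')); print(kin.G)
p=np.load('p.npy'); q=s['q']
for b,dz in((90,.13),(133,.13)):
    t,Rt=kin.want(so(az,b),[0,0,0]); 
    t=kin.want(so(az,b),o+Rs.apply([0,0,.075])-so(az,b).apply([0,0,.075])+[0,0,dz])[0]
    q,r=ik(t,Rt,p,q); print(q.round(2),r); go(t,Rt,s); s=dict(s,eef_pos=t,eef_rot=Rt.as_quat())
E
```

```text
t 16.20 pos [ 0.5717 -0.2768  0.0138] rotvec [[-0.06, 0.998, 0.007], [0.998, 0.06, -0.006], [-0.006, 0.006, -1.0]] gap 0.0579 F [-2.4 -0.5  7.2] g 86.1 q [-0.53  0.38  1.56 -0.    1.19 -0.59]
az -86.565177912609 -86.4
[[0.013722030753704631, 0.004281731613212484, 0.08305043468071979], [-0.0021788025604767007, 0.7049548518510947, 0.0021920634953368962, 0.7092454473090652]]
[-0.53  0.25  1.47 -0.    1.41 -0.59] 1.2911975463434852e-10
d [0.   0.   4.33] w [0. 0. 0.] rows 2.6
[-0.8   0.76  0.99  0.5   1.95 -0.8 ] 1.2004760141515198e-08
d [-0.02  0.38 -0.06] w [8.58 0.52 0.  ] rows 5.0
```

Call:
play_rows(series=[{"dx": 0, "dy": 0, "dz": 0.1, "wx": 0, "wy": 0, "wz": 0, "jaw": 40}, {"dx": 0, "dy": 0, "dz": 0.3, "wx": 0, "wy": 0, "wz": 0, "jaw": 40}, {"dx": 0, "dy": 0, "dz": 0.7, "wx": 0, "wy": 0, "wz": 0, "jaw": 40}, {"dx": 0, "dy": 0, "dz": 1.2, "wx": 0, "wy": 0, "wz": 0, "jaw": 40}, {"dx": 0, "dy": 0, "dz": 1.8, "wx": 0, "wy": 0, "wz": 0, "jaw": 40}, {"dx": 0, "dy": 0, "dz": 2.4, "wx": 0, "wy": 0, "wz": 0, "jaw": 40}, {"dx": 0, "dy": 0, "dz": 3.0, "wx": 0, "wy": 0, "wz": 0, "jaw": 40}, {"dx": 0, "dy": 0, "dz": 3.6, "wx": 0, "wy": 0, "wz": 0, "jaw": 40}, {"dx": 0, "dy": 0, "dz": 4.1, "wx": 0, "wy": 0, "wz": 0, "jaw": 40}, {"dx": 0, "dy": 0, "dz": 4.4, "wx": 0, "wy": 0, "wz": 0, "jaw": 40}, {"dx": 0, "dy": 0, "dz": 4.5, "wx": 0, "wy": 0, "wz": 0, "jaw": 40}, {"dx": 0, "dy": 0, "dz": 4.5, "wx": 0, "wy": 0, "wz": 0, "jaw": 40}])

```text
t: 17.4
eef_pos: [0.5708, -0.276, 0.147]
eef_rot: [0.686, 0.728, 0.0, 0.003]
force: [-0.5, 0.2, -3.0]
finger_gap: 0.0576
grasp_force: 85.8
```

```bash
python3 - <<'E'
from kin import *
st(); Rs,o=cur(); print(Rs.as_matrix().round(3).tolist(),o-L0)
c=env.capture('top'); s=env.capture('scene')
a=cv2.resize(s['image'][100:250,190:340,::-1],None,fx=2.66,fy=2.66,interpolation=2)[:399,:399]; b=cv2.resize(c['image'][150:283,350:483,::-1],None,fx=3,fy=3,interpolation=2)
cv2.imwrite('pics/lift2.png',np.hstack([a,b]))
g=cv2.cvtColor(s['image'],cv2.COLOR_RGB2GRAY)
# floor line of the +X side: bottom corners predicted in the scene view
print(proj(s,[o+Rs.apply(v) for v in([.0245,.03,0],[.0245,.03,.15],[.0245,-.03,0])]).round(1).tolist())
E
```

```text
t 17.40 pos [ 0.5708 -0.276   0.147 ] rotvec [[-0.06, 0.998, 0.005], [0.998, 0.06, -0.004], [-0.004, 0.004, -1.0]] gap 0.0576 F [-0.5  0.2 -3. ] g 85.8 q [-0.53  0.25  1.47 -0.    1.42 -0.59]
[[-0.002, 0.998, 0.06], [0.002, 0.06, -0.998], [-1.0, -0.002, -0.002]] [-0.00070109 -0.00227588  0.13340767]
[[277.5, 173.6], [253.8, 157.0], [292.0, 167.9]]
```

Call:
play_rows(series=[{"dx": 0, "dy": 0, "dz": 0.1, "wx": 0.2, "wy": 0.01, "wz": 0, "jaw": 40}, {"dx": 0, "dy": 0, "dz": 0.2, "wx": 0.7, "wy": 0.04, "wz": 0, "jaw": 40}, {"dx": 0, "dy": 0, "dz": 0.3, "wx": 1.4, "wy": 0.08, "wz": 0, "jaw": 40}, {"dx": 0, "dy": 0, "dz": 0.4, "wx": 2.2, "wy": 0.13, "wz": 0, "jaw": 40}, {"dx": 0, "dy": 0, "dz": 0.5, "wx": 3.0, "wy": 0.18, "wz": 0, "jaw": 40}, {"dx": 0, "dy": 0, "dz": 0.5, "wx": 3.8, "wy": 0.23, "wz": 0, "jaw": 40}, {"dx": 0, "dy": 0, "dz": 0.5, "wx": 4.6, "wy": 0.28, "wz": 0, "jaw": 40}, {"dx": 0, "dy": 0, "dz": 0.5, "wx": 5.4, "wy": 0.33, "wz": 0, "jaw": 40}, {"dx": 0, "dy": 0, "dz": 0.5, "wx": 6.1, "wy": 0.37, "wz": 0, "jaw": 40}, {"dx": 0, "dy": 0, "dz": 0.5, "wx": 6.7, "wy": 0.4, "wz": 0, "jaw": 40}, {"dx": 0, "dy": 0, "dz": 0.5, "wx": 7.1, "wy": 0.43, "wz": 0, "jaw": 40}, {"dx": 0, "dy": 0, "dz": 0.5, "wx": 7.5, "wy": 0.45, "wz": 0, "jaw": 40}, {"dx": 0, "dy": 0, "dz": 0.5, "wx": 7.9, "wy": 0.48, "wz": 0, "jaw": 40}, {"dx": 0, "dy": 0, "dz": 0.5, "wx": 8.2, "wy": 0.5, "wz": 0, "jaw": 40}, {"dx": 0, "dy": 0, "dz": 0.5, "wx": 8.5, "wy": 0.51, "wz": 0, "jaw": 40}, {"dx": 0, "dy": 0, "dz": 0.5, "wx": 8.6, "wy": 0.52, "wz": 0, "jaw": 40}, {"dx": 0, "dy": 0, "dz": 0.5, "wx": 8.6, "wy": 0.52, "wz": 0, "jaw": 40}, {"dx": 0, "dy": 0, "dz": 0.5, "wx": 8.6, "wy": 0.52, "wz": 0, "jaw": 40}, {"dx": 0, "dy": 0, "dz": 0.5, "wx": 8.6, "wy": 0.52, "wz": 0, "jaw": 40}, {"dx": 0, "dy": 0, "dz": 0.5, "wx": 8.6, "wy": 0.52, "wz": 0, "jaw": 40}])

```text
t: 19.5
eef_pos: [0.5709, -0.2759, 0.1622]
eef_rot: [0.639, 0.677, 0.252, -0.264]
force: [0.1, -0.2, -2.8]
finger_gap: 0.0575
grasp_force: 90.3
```

Call:
play_rows(series=[{"dx": 0, "dy": 0, "dz": 0, "wx": 0, "wy": 0, "wz": 0, "jaw": 40}, {"dx": 0, "dy": 0, "dz": 0, "wx": 0, "wy": 0, "wz": 0, "jaw": 40}, {"dx": 0, "dy": 0, "dz": 0, "wx": 0, "wy": 0, "wz": 0, "jaw": 40}, {"dx": 0, "dy": 0, "dz": 0, "wx": 0, "wy": 0, "wz": 0, "jaw": 40}, {"dx": 0, "dy": 0, "dz": 0, "wx": 0, "wy": 0, "wz": 0, "jaw": 40}, {"dx": 0, "dy": 0, "dz": 0, "wx": 0, "wy": 0, "wz": 0, "jaw": 40}, {"dx": 0, "dy": 0, "dz": 0, "wx": 0, "wy": 0, "wz": 0, "jaw": 40}, {"dx": 0, "dy": 0, "dz": 0, "wx": 0, "wy": 0, "wz": 0, "jaw": 40}])

```text
t: 20.3
eef_pos: [0.5707, -0.276, 0.1618]
eef_rot: [0.639, 0.677, 0.252, -0.265]
force: [0.3, 0.3, -2.5]
finger_gap: 0.0579
grasp_force: 90.3
```

```bash
python3 - <<'E'
from kin import *
st(); Rs,o=cur(); print('nose down',np.degrees(np.arcsin(-Rs.as_matrix()[2,2])).round(1),o-L0)
c=env.capture('top'); s=env.capture('scene')
a=cv2.resize(s['image'][100:250,190:340,::-1],None,fx=2.66,fy=2.66,interpolation=2)[:399,:399]; b=cv2.resize(c['image'][150:283,350:483,::-1],None,fx=3,fy=3,interpolation=2)
cv2.imwrite('pics/tip.png',np.hstack([a,b]))
for n,P in(('closed',[-.003,0,.023]),('nosecap',[-.003,0,.127]),('mid',[0,0,.075])): print(n,((proj(c,[o+Rs.apply(P)])-[350,150])*3+[399,0]).round(),((proj(s,[o+Rs.apply(P)])-[190,100])*2.66).round())
E
```

```text
t 20.30 pos [ 0.5707 -0.276   0.1618] rotvec [[-0.043, 0.998, -0.037], [0.732, 0.057, 0.679], [0.68, 0.003, -0.733]] gap 0.0579 F [ 0.3  0.3 -2.5] g 90.3 q [-0.81  0.76  0.95  0.51  1.99 -0.79]
nose down 43.2 [ 0.00113745 -0.0340593   0.20113042]
closed [[624. 163.]] [[226. 118.]]
nosecap [[695. 183.]] [[198. 146.]]
mid [[657. 174.]] [[212. 135.]]
```

View pics/tip.png

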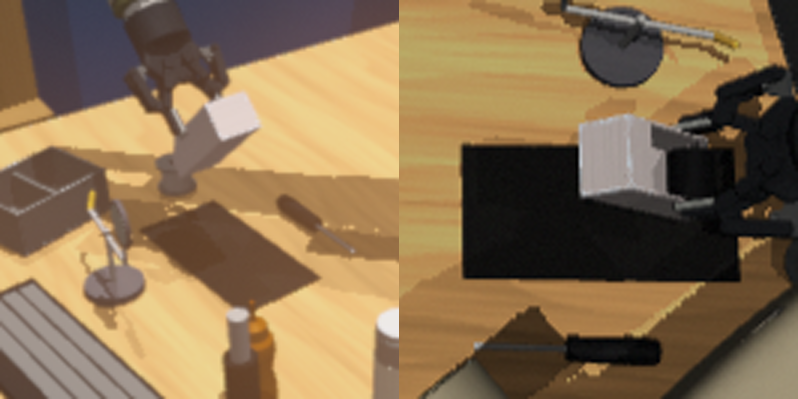

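The tip picture reads 43.2° nose down. The black capacitor lies in the nose half, at about (690,175) in the right crop against a predicted (695,183). Now I'll level the scoop.

Call:
play_rows(series=[{"dx": 0, "dy": 0, "dz": 0, "wx": -0.2, "wy": -0.01, "wz": 0, "jaw": 40}, {"dx": 0, "dy": 0, "dz": 0, "wx": -0.5, "wy": -0.03, "wz": 0, "jaw": 40}, {"dx": 0, "dy": 0, "dz": 0, "wx": -1.0, "wy": -0.06, "wz": 0, "jaw": 40}, {"dx": 0, "dy": 0, "dz": 0, "wx": -1.6, "wy": -0.1, "wz": 0, "jaw": 40}, {"dx": 0, "dy": 0, "dz": 0, "wx": -2.3, "wy": -0.14, "wz": 0, "jaw": 40}, {"dx": 0, "dy": 0, "dz": 0, "wx": -3.0, "wy": -0.18, "wz": 0, "jaw": 40}, {"dx": 0, "dy": 0, "dz": 0, "wx": -3.7, "wy": -0.22, "wz": 0, "jaw": 40}, {"dx": 0, "dy": 0, "dz": 0, "wx": -4.4, "wy": -0.27, "wz": 0, "jaw": 40}, {"dx": 0, "dy": 0, "dz": 0, "wx": -5.1, "wy": -0.31, "wz": 0, "jaw": 40}, {"dx": 0, "dy": 0, "dz": 0, "wx": -5.8, "wy": -0.35, "wz": 0, "jaw": 40}, {"dx": 0, "dy": 0, "dz": 0, "wx": -6.5, "wy": -0.39, "wz": 0, "jaw": 40}, {"dx": 0, "dy": 0, "dz": 0, "wx": -7.1, "wy": -0.43, "wz": 0, "jaw": 40}, {"dx": 0, "dy": 0, "dz": 0, "wx": -7.6, "wy": -0.46, "wz": 0, "jaw": 40}, {"dx": 0, "dy": 0, "dz": 0, "wx": -8.0, "wy": -0.48, "wz": 0, "jaw": 40}, {"dx": 0, "dy": 0, "dz": 0, "wx": -8.3, "wy": -0.5, "wz": 0, "jaw": 40}, {"dx": 0, "dy": 0, "dz": 0, "wx": -8.5, "wy": -0.51, "wz": 0, "jaw": 40}, {"dx": 0, "dy": 0, "dz": 0, "wx": -8.6, "wy": -0.52, "wz": 0, "jaw": 40}, {"dx": 0, "dy": 0, "dz": 0, "wx": -8.6, "wy": -0.52, "wz": 0, "jaw": 40}])

```text
t: 22.2
eef_pos: [0.5706, -0.2759, 0.1617]
eef_rot: [0.686, 0.728, -0.0, 0.003]
force: [1.2, -0.7, -3.8]
finger_gap: 0.0577
grasp_force: 90.3
```

```bash
python3 - <<'E'
from kin import *
st(); Rs,o=cur(); print(Rs.as_matrix().round(3).tolist(),o-L0); t,Rt=want(so(-86.56,90),L0+[0,-.002,0]); go(t,Rt)
# grasp-slip check: predicted floor edges versus image, +y end of scoop seen in the scene view
s=env.capture('scene'); g=cv2.cvtColor(s['image'],cv2.COLOR_RGB2GRAY)
cv2.imwrite('pics/lev.png',cv2.resize(s['image'][130:210,220:320,::-1],None,fx=5,fy=5))
hsv=cv2.cvtColor(s['image'],cv2.COLOR_RGB2HSV)
for z in (0,.02,.04,.06): # scan across bottom edge along x_s at +y_s wall
    zz=np.arange(.005,.045,.002); u=proj(s,[o+Rs.apply([x,.03,z]) for x in zz]); print(z,[(round(x*1000),int(hsv[int(round(v)),int(round(w)),1])) for x,(w,v) in zip(zz,u)])
E
```

```text
t 22.20 pos [ 0.5706 -0.2759  0.1617] rotvec [[-0.06, 0.998, 0.004], [0.998, 0.06, -0.004], [-0.004, 0.004, -1.0]] gap 0.0577 F [ 1.2 -0.7 -3.8] g 90.3 q [-0.53  0.24  1.45 -0.    1.44 -0.59]
[[-0.002, 0.998, 0.06], [0.002, 0.06, -0.998], [-1.0, -0.002, -0.002]] [-0.0008561  -0.0021232   0.14807211]
d [ 0.03  0.   -4.93] w [-0.02 -0.03  0.  ] rows 3.0
0 [(5, 50), (7, 50), (9, 53), (11, 53), (13, 54), (15, 54), (17, 55), (19, 55), (21, 61), (23, 61), (25, 98), (27, 111), (29, 111), (31, 114), (33, 114), (35, 114), (37, 114), (39, 114), (41, 114), (43, 111)]
0.02 [(5, 67), (7, 65), (9, 65), (11, 66), (13, 66), (15, 66), (17, 67), (19, 67), (21, 71), (23, 71), (25, 92), (27, 92), (29, 107), (31, 107), (33, 111), (35, 111), (37, 114), (39, 114), (41, 114), (43, 114)]
0.04 [(5, 65), (7, 65), (9, 65), (11, 65), (13, 65), (15, 65), (17, 65), (19, 66), (21, 66), (23, 71), (25, 71), (27, 92), (29, 92), (31, 107), (33, 107), (35, 111), (37, 111), (39, 113), (41, 113), (43, 113)]
0.06 [(5, 63), (7, 63), (9, 63), (11, 63), (13, 65), (15, 61), (17, 61), (19, 65), (21, 65), (23, 84), (25, 84), (27, 104), (29, 104), (31, 106), (33, 106), (35, 109), (37, 109), (39, 114), (41, 114), (43, 116)]
```

Call:
play_rows(series=[{"dx": 0, "dy": 0, "dz": -0.2, "wx": 0, "wy": 0, "wz": 0, "jaw": 40}, {"dx": 0, "dy": 0, "dz": -0.6, "wx": 0, "wy": 0, "wz": 0, "jaw": 40}, {"dx": 0, "dy": 0, "dz": -1.2, "wx": 0, "wy": 0, "wz": 0, "jaw": 40}, {"dx": 0, "dy": 0, "dz": -1.8, "wx": 0, "wy": 0, "wz": 0, "jaw": 40}, {"dx": 0, "dy": 0, "dz": -2.4, "wx": 0, "wy": 0, "wz": 0, "jaw": 40}, {"dx": 0, "dy": 0, "dz": -3.0, "wx": 0, "wy": 0, "wz": 0, "jaw": 40}, {"dx": 0, "dy": 0, "dz": -3.6, "wx": 0, "wy": 0, "wz": 0, "jaw": 40}, {"dx": 0, "dy": 0, "dz": -4.1, "wx": 0, "wy": 0, "wz": 0, "jaw": 40}, {"dx": 0, "dy": 0, "dz": -4.5, "wx": 0, "wy": 0, "wz": 0, "jaw": 40}, {"dx": 0, "dy": 0, "dz": -4.7, "wx": 0, "wy": 0, "wz": 0, "jaw": 40}, {"dx": 0, "dy": 0, "dz": -4.8, "wx": 0, "wy": 0, "wz": 0, "jaw": 40}, {"dx": 0, "dy": 0, "dz": -4.85, "wx": 0, "wy": 0, "wz": 0, "jaw": 40}, {"dx": 0, "dy": 0, "dz": -4.85, "wx": 0, "wy": 0, "wz": 0, "jaw": 40}])

```text
t: 23.55
eef_pos: [0.5712, -0.2763, 0.0169]
eef_rot: [0.686, 0.728, 0.0, 0.003]
force: [0.0, 0.1, -2.1]
finger_gap: 0.0579
grasp_force: 90.3
```

Call:
play_rows(series=[{"dx": 0, "dy": 0, "dz": -0.02, "wx": 0, "wy": 0, "wz": 0, "jaw": 40}, {"dx": 0, "dy": 0, "dz": -0.04, "wx": 0, "wy": 0, "wz": 0, "jaw": 40}, {"dx": 0, "dy": 0, "dz": -0.04, "wx": 0, "wy": 0, "wz": 0, "jaw": 40}])

```text
t: 23.85
eef_pos: [0.5709, -0.2761, 0.0154]
eef_rot: [0.686, 0.728, 0.0, 0.003]
force: [0.2, -0.2, -2.7]
finger_gap: 0.0573
grasp_force: 90.3
```

Call:
play_rows(series=[{"dx": 0, "dy": 0, "dz": -0.02, "wx": 0, "wy": 0, "wz": 0, "jaw": 40}, {"dx": 0, "dy": 0, "dz": -0.04, "wx": 0, "wy": 0, "wz": 0, "jaw": 40}, {"dx": 0, "dy": 0, "dz": -0.04, "wx": 0, "wy": 0, "wz": 0, "jaw": 40}])

```text
t: 24.15
eef_pos: [0.5707, -0.2761, 0.0139]
eef_rot: [0.686, 0.728, 0.0, 0.003]
force: [-0.2, -0.0, -1.8]
finger_gap: 0.0579
grasp_force: 90.3
```

Call:
play_rows(series=[{"dx": 0, "dy": 0, "dz": -0.02, "wx": 0, "wy": 0, "wz": 0, "jaw": 40}, {"dx": 0, "dy": 0, "dz": -0.03, "wx": 0, "wy": 0, "wz": 0, "jaw": 40}, {"dx": 0, "dy": 0, "dz": -0.03, "wx": 0, "wy": 0, "wz": 0, "jaw": 40}])

```text
t: 24.45
eef_pos: [0.5708, -0.2761, 0.0139]
eef_rot: [0.686, 0.728, 0.0, 0.003]
force: [-3.4, 2.3, 4.8]
finger_gap: 0.0577
grasp_force: 91.2
```

Call:
play_rows(series=[{"dx": 0, "dy": 0, "dz": 0.02, "wx": 0, "wy": 0, "wz": 0, "jaw": 58}, {"dx": 0, "dy": 0, "dz": 0.02, "wx": 0, "wy": 0, "wz": 0, "jaw": 61}, {"dx": 0, "dy": 0, "dz": 0.02, "wx": 0, "wy": 0, "wz": 0, "jaw": 66}, {"dx": 0, "dy": 0, "dz": 0.02, "wx": 0, "wy": 0, "wz": 0, "jaw": 82}, {"dx": 0, "dy": 0, "dz": 0.02, "wx": 0, "wy": 0, "wz": 0, "jaw": 82}, {"dx": 0, "dy": 0, "dz": 0.02, "wx": 0, "wy": 0, "wz": 0, "jaw": 82}, {"dx": 0, "dy": 0, "dz": 0.02, "wx": 0, "wy": 0, "wz": 0, "jaw": 82}, {"dx": 0, "dy": 0, "dz": 0.2, "wx": 0, "wy": 0, "wz": 0, "jaw": 82}, {"dx": 0, "dy": 0, "dz": 0.6, "wx": 0, "wy": 0, "wz": 0, "jaw": 82}, {"dx": 0, "dy": 0, "dz": 1.2, "wx": 0, "wy": 0, "wz": 0, "jaw": 82}, {"dx": 0, "dy": 0, "dz": 2, "wx": 0, "wy": 0, "wz": 0, "jaw": 82}, {"dx": 0, "dy": 0, "dz": 3, "wx": 0, "wy": 0, "wz": 0, "jaw": 82}, {"dx": 0, "dy": 0, "dz": 4, "wx": 0, "wy": 0, "wz": 0, "jaw": 82}, {"dx": 0, "dy": 1, "dz": 5, "wx": 0, "wy": 0, "wz": 0, "jaw": 82}, {"dx": 0, "dy": 2, "dz": 5.5, "wx": 0, "wy": 0, "wz": 0, "jaw": 82}, {"dx": -0.5, "dy": 3.3, "dz": 6, "wx": 0, "wy": 0, "wz": 0, "jaw": 82}, {"dx": -1, "dy": 4.6, "dz": 6, "wx": 0, "wy": 0, "wz": 0, "jaw": 82}, {"dx": -1.5, "dy": 5.9, "dz": 6, "wx": 0, "wy": 0, "wz": 0, "jaw": 82}, {"dx": -2, "dy": 6.5, "dz": 6, "wx": 0, "wy": 0, "wz": 0, "jaw": 82}, {"dx": -2, "dy": 6.5, "dz": 6, "wx": 0, "wy": 0, "wz": 0, "jaw": 82}])

```text
t: 26.45
eef_pos: [0.5099, -0.0787, 0.1945]
eef_rot: [0.685, 0.729, 0.001, 0.003]
force: [0.0, -0.5, 0.4]
finger_gap: 0.0817
grasp_force: 0.0
```

```bash
python3 - <<'E'
from kin import *
st(); c=env.capture('top'); s=env.capture('scene')
a=cv2.resize(s['image'][100:300,180:450,::-1],None,fx=1.48,fy=1.48,interpolation=2); b=cv2.resize(c['image'][130:290,345:525,::-1],None,fx=2.2,fy=2.2,interpolation=2)
o=np.zeros((360,800,3),np.uint8); o[:a.shape[0],:a.shape[1]]=a; o[:352,402:798]=b; cv2.imwrite('pics/fin.png',o)
E
```

```text
t 26.45 pos [ 0.5099 -0.0787  0.1945] rotvec [[-0.062, 0.998, 0.006], [0.998, 0.063, -0.004], [-0.004, 0.006, -1.0]] gap 0.0817 F [ 0.  -0.5  0.4] g 0.0 q [-0.25 -0.1   1.75 -0.    1.49 -0.31]
```

View pics/fin.png

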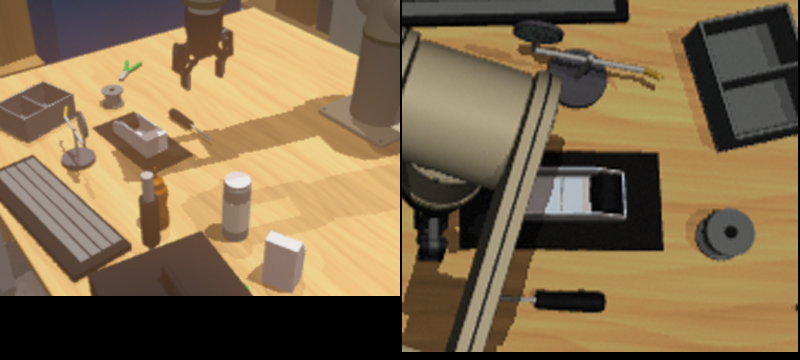

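The scoop lies level and open side up along the mat, with the black capacitor against the nose at about (605,193) in the right crop. The bystanders are in place and the gripper is clear, so I'll hand it in.

```bash
python3 -c "
from plant import env
print(env.sign_off())"
```

```text
the job is handed in; nothing more can be done
None
```

I laid the scoop on the mat and released it, then retook it, tipped it 43° nose down and laid it level again; the last pictures show the capacitor at the nose and nothing else moved, and I handed the job in at about 26.5 s of the 66 s.

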